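# Make up the polishing arbors

### The arm

A 6-joint arm with a two-finger parallel gripper is mounted at the origin on the work surface. World frame = base frame: x ahead of the robot, y to its left, z up, the work surface at z = 0. Lengths are in m, angles in rad, forces in N, time in s.
With the tool pointing down it reaches from about 0.3 to 0.775 m from the base axis. Payload 14.6 kg.
Tool frame: the origin (TCP) lies at the very end of the fingers, on their centre line; the grasp point (between the pads) lies 19 mm behind it; y points along the fingers, x is the direction in which the jaws open and shut, and the axes are right-handed (so a half turn about y gives the same grasp; the last joint's range is limited). The gripper opens to 94 mm and grips with 3 to 60 N. Pads are 16 mm wide; open, the fingers measure 119 mm over their backs; the gripper's body (75 mm by 177 mm) begins 78 mm behind the grasp point.
Start: joints at [1.122, 0.3, 1.521, -0, 1.321, -0.067], TCP at [0.205, 0.51, 0.205] pointing down, gripper open.
Joint ranges: [-3.03, 3.03], [-0.79, 2.21], [0.23, 2.52], [-1.04, 4.18], [0, 3.07], [-2.55, 2.55]. Speed limits (rad/s): [2.22, 2.22, 2.57, 3.14, 3.14, 3.14].

### API

Orientations are given as [roll, pitch, yaw] about the fixed x, y, z axes, in that order (R = Rz(yaw) Ry(pitch) Rx(roll)).
In Python, from station import get_obs, cams, hand_in gives the robot as it stands. The module is installed in compiled form; this text tells all that it offers.
- The arm moves only by the tool step_arm, never from a script. Its argument "plan" is a list of rows, each an object with "grip": the closure, from -1 (fully open) to 1 (shut), so that 0 is half open; "slide": the shift along the tool's x, y, z in m, a list of three; "spin": the turn about the tool's y in degrees. A call has 1 to 20 rows; each row shifts and turns the commanded pose from where the row before left it, along the tool's axes as they then stand; what a row does not reach is not made up. A row lasts 1/12 s, in which the tool goes at most 41.7 mm and 7.16 degrees, less where a joint would pass 70% of its speed; a pose out of reach is approached as far as the arm can. A call is refused whole if a number of a shift passes 0.0417 or a number of a turn 7.16, either way. A call with a gripper value outside its range is refused whole. The fingers move at their own pace and stop on an object; "force" is the grip in N (left out, the last holds). Time passes only in rows, so rows that do not move let the fingers close. It gives the time, the measured TCP pose, the force and the opening at its end, in the units of the state.
- get_obs(): the state, without advancing time (a new reading comes with each control period).
- cams.camera(name): name is "scene" or "top"; returns the picture (384x512x3 uint8, blue, green, red); there is no depth.
- cams.calibration(name): a dict with "K" (3x3 intrinsics, pixels), "k1" (the pictures are not rectified: a ray, as slopes to the right and down, at radius r is drawn at 1 + k1 r^2 times it, then the intrinsics apply), "T" (4x4, takes a point from camera to world coordinates). Camera axes: x right, y up, looking along -z (the intrinsics and any distortion apply to the point x, -y, -z); pixel columns grow to the right and rows downward; lengths in m; the calibration is good to about 2 mm. A picture is of the moment at which its call begins. calibration takes no time and is no camera call.
- hand_in(): hands the job in, once; it reports no verdict.
The state is a dict: "time_s": time; "qpos": joint angles; "joint_vel": joint speeds; "tau": joint torques, N m; "ee_pos": TCP position; "eef_rot": TCP orientation; "force": force on the tool from outside, world axes, zero at the start; "moment": the same for the moment, N m; "grip_width": finger opening in m.
Only numpy, scipy, OpenCV 4.12 (cv2) and the standard library are available. Lean on these libraries where they do the work, as an engineer would, in place of code of your own. Each camera call takes 0.05 s, during which the arm holds its last target.

### The job

Make up both arbors for the polishing motor. On the straight arbor with the broad collar stack, from the collar upwards, the largest wheel, the spacer ring, the middle-sized wheel and last the clamp flange with its boss up; put the smallest wheel over the pointed tapered spindle. Each must lie flat and fully home, and the paste jar, the brass cleat and the compound bar stay where they are.

Things in the scene. Friction and masses are not known exactly. Their poses are not given: they have to be found in the camera images.
- wheel_large: Largest polishing wheel: grey rubber-bonded abrasive disc with a steel-bushed round hole, lying flat. 66 mm diameter, 16 mm thick, hole 15 mm, about 90 g. Origin at the centre of the underside, z up along the hole's axis. Anywhere among the other things on the bench.
- wheel_middle: Middle-sized polishing wheel, same grey material, lying flat. 54 mm diameter, 10 mm thick, hole 15 mm, about 50 g. Origin at the centre of the underside, z up.
- wheel_small: Smallest polishing wheel, same grey material, lying flat. 42 mm diameter, 14 mm thick, hole 13 mm, about 30 g. Origin at the centre of the underside, z up.
- spacer: Plain steel spacer ring lying flat. 36 mm diameter, 8 mm thick, hole 15 mm, about 35 g. Origin at the centre of the underside, z up.
- flange: Steel clamp flange lying boss up: a disc of 50 mm diameter, 5 mm thick, with a round boss of 28 mm diameter rising 7 mm from its middle (12 mm high in all), hole 15 mm right through, about 70 g. Best gripped by the boss. Origin at the centre of the underside, z up.
- arbor: Straight arbor, upright, fixed. Round pale wood base 76 mm diameter, 14 mm high; bright collar 44 mm diameter, its flat top (the seat) 20 mm above the bench; from there a post of 12 mm diameter, 56 mm tall (top at 76 mm), last 10 mm tapering to 5 mm. Origin: centre of the base's underside, z up the post. Seated undersides: large wheel 20, spacer 36, middle wheel 44, flange 54 mm above it.
- spindle: Pointed tapered spindle, upright, fixed. Round pale wood base 60 mm diameter, 14 mm high; small collar 26 mm diameter, its flat top 20 mm above the bench; from there a tapered post 52 mm tall (top at 72 mm), 10 mm diameter at the collar, 4 mm at the tip. Origin: centre of the base's underside, z up the post. The small wheel goes down to the collar, its underside at 20 mm.
- jar: Closed amber glass jar of polishing paste with a black cap, 56 mm diameter, 45 mm high, standing among the things; not to be moved. Origin at the centre of the underside.
- cleat: Small brass boat cleat, a workpiece: foot 46 x 20 mm, two-armed bar 69 mm long along its x axis, 30 mm high; not to be moved. Origin at the centre of the underside.
- compound_bar: Stub of red-brown polishing compound in a cardboard sleeve, a block 58 x 34 x 28 mm (x, y, z); not to be moved. Origin at the centre of the underside.
Not all that is in view belongs to the job. Leave any green look-alike of the wheel_middle alone. Leave any green look-alike of the spacer alone.

How it is judged:
At the end, for the whole second after the job is handed in: Large wheel, spacer, middle wheel, flange seated on the arbor (undersides 20, 36, 44, 54 mm above its origin), small wheel on the spindle (20): each within 3 mm in height, 5 mm of the axis, 0.1 rad of flat, released, at rest; jar, cleat and compound bar moved under 20 mm (z of wheel_large in the frame of arbor between 0.017 and 0.023 m and horizontal distance between each of wheel_large, spacer, wheel_middle, flange and arbor below 0.005 m and angle between each of wheel_large, spacer, wheel_middle, flange, wheel_small's own z axis and vertical below 0.1 rad and linear speed of each of wheel_large, spacer, wheel_middle, flange, wheel_small below 0.02 m/s and contact force between each of wheel_large, spacer, wheel_middle, flange, wheel_small and the fingers below 0.05 N and z of spacer in the frame of arbor between 0.033 and 0.039 m and z of wheel_middle in the frame of arbor between 0.041 and 0.047 m and z of flange in the frame of arbor between 0.051 and 0.057 m and z of wheel_small in the frame of spindle between 0.017 and 0.023 m and horizontal distance between wheel_small and spindle below 0.005 m and distance of each of jar, cleat, compound_bar from where it was at the start of the episode below 0.02 m); the robot touches nothing.
It fails at once if the paste jar is pushed more than 20 mm from its place (distance of jar from where it was at the start of the episode above 0.02 m).
It fails at once if the brass cleat is pushed more than 20 mm from its place (distance of cleat from where it was at the start of the episode above 0.02 m).
It fails at once if the compound bar is pushed more than 20 mm from its place (distance of compound_bar from where it was at the start of the episode above 0.02 m).
It also fails if it takes over 118 s, if anything falls off the work surface, if the arm or the gripper's body presses on something with over 40 N, if the wrist force passes 120 N, or if a joint passes its speed limit or range.

## Working session

There is one attempt and no reset: what is moved stays moved. The work goes in short steps, Python scripts to look and compute and a tool call to move; the robot and the scene stay as the last step left them, time stands still between calls to the robot, and variables do not carry over. Pictures are saved under pics/ and viewed, and the job is handed in when it is done.

Besides the shell and the picture viewer there is one more tool, called after "Request:" by a JSON object that holds its "method" and its "body". step_arm: Moves the arm, as the interface text tells. Its arguments: {"type":"object","properties":{"plan":{"type":"array","items":{"type":"object","properties":{"grip":{"type":"number"},"slide":{"type":"array","items":{"type":"number"}},"spin":{"type":"number"}}}},"force":{"type":"number"}},"required":["plan"]}

```bash
mkdir -p pics; python3 - <<'E'
from station import get_obs,cams
import cv2
o=get_obs();print(o)
for n in ("scene","top"):
    im=cams.camera(n);cv2.imwrite(f"pics/{n}0.png",im)
    c=cams.calibration(n);print(n,c)
E
```

```text
{'time_s': 0.0, 'qpos': array([ 1.12240595e+00,  3.00471922e-01,  1.52157829e+00, -7.38954769e-06,
        1.32068133e+00, -6.65701477e-02]), 'joint_vel': array([ 0.00086747,  0.0003143 , -0.00051926,  0.00063405,  0.0003386 ,
       -0.00118409]), 'tau': array([ 5.00183305e-04, -5.31796432e+01, -3.52741635e+01,  7.08833733e-02,
        2.42892362e-02, -1.09534203e-04]), 'ee_pos': array([0.20481321, 0.51016546, 0.20488705]), 'eef_rot': array([-1.57072771e+00,  1.13684984e-03,  1.18897797e+00]), 'force': array([-0.42616531,  0.50049334,  0.68303472]), 'moment': array([ 0.01133639, -0.02839403,  0.0072189 ]), 'grip_width': 0.09396489474330123}
scene {'K': array([[361.32622818,   0.        , 251.08279439],
       [  0.        , 361.32622818, 191.1589669 ],
       [  0.        ,   0.        ,   1.        ]]), 'k1': 0.0036770383443152817, 'T': array([[ 8.25079098e-01, -4.13142384e-01,  3.85432033e-01,
         9.32464547e-01],
       [ 5.65017015e-01,  6.03909706e-01, -5.62182213e-01,
        -6.06212111e-01],
       [-5.04846187e-04,  6.81620450e-01,  7.31705752e-01,
         7.86740392e-01],
       [ 0.00000000e+00,  0.00000000e+00,  0.00000000e+00,
         1.00000000e+00]])}
top {'K': array([[424.20233315,   0.        , 244.70921126],
       [  0.        , 424.20233315, 195.4639403 ],
       [  0.        ,   0.        ,   1.        ]]), 'k1': -0.07253364073686425, 'T': array([[-0.02455782,  0.99464274, -0.10041279,  0.43804396],
       [-0.99930689, -0.02723489, -0.02537712, -0.0559202 ],
       [-0.02797589,  0.09971999,  0.99462218,  0.95750441],
       [ 0.        ,  0.        ,  0.        ,  1.        ]])}
```

View pics/top0.png

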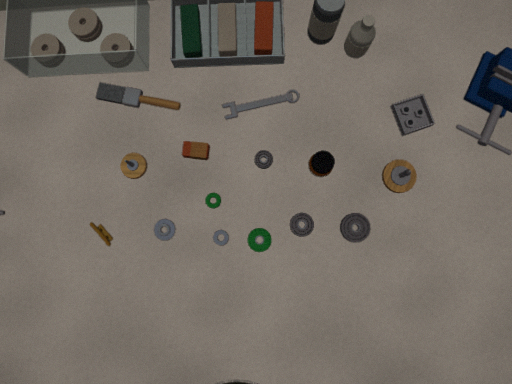

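View pics/scene0.png

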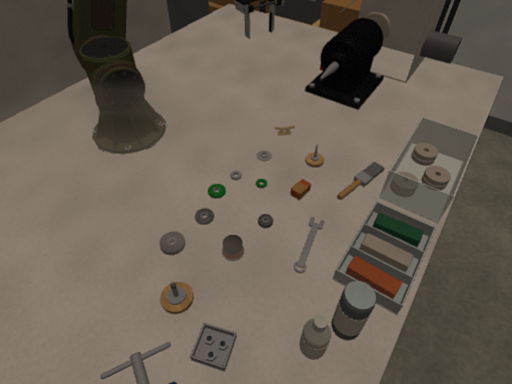

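```bash
python3 - <<'E'
import cv2
im=cv2.imread("pics/top0.png")
def crop(a,b,c,d,k,n):
    e=cv2.resize(im[c:d,a:b],None,fx=k,fy=k,interpolation=cv2.INTER_CUBIC)
    e=cv2.convertScaleAbs(e,alpha=1.5)
    for x in range((a+9)//10*10,b,10):
        cv2.line(e,(int((x-a+.5)*k),0),(int((x-a+.5)*k),5),(0,255,255),1)
        if x%20==0: cv2.putText(e,str(x),(int((x-a+.5)*k)-10,16),0,.4,(0,255,255),1)
    for y in range((c+9)//10*10,d,10):
        cv2.line(e,(0,int((y-c+.5)*k)),(5,int((y-c+.5)*k)),(0,255,255),1)
        cv2.putText(e,str(y),(7,int((y-c+.5)*k)+4),0,.4,(0,255,255),1)
    cv2.imwrite(n,e)
crop(280,430,145,255,5,"pics/cA.png")
crop(140,285,140,255,5,"pics/cB.png")
crop(80,220,135,255,5,"pics/cC.png")
E
```

```text
(no output)
```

View pics/cA.png

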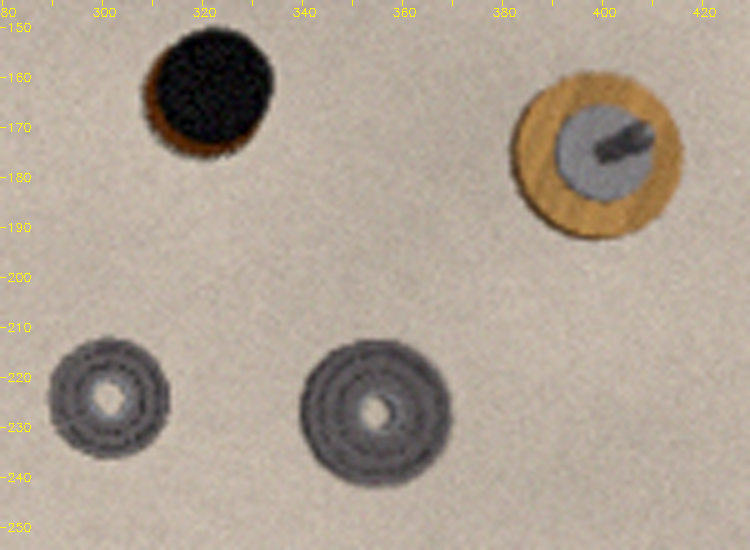

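View pics/cB.png

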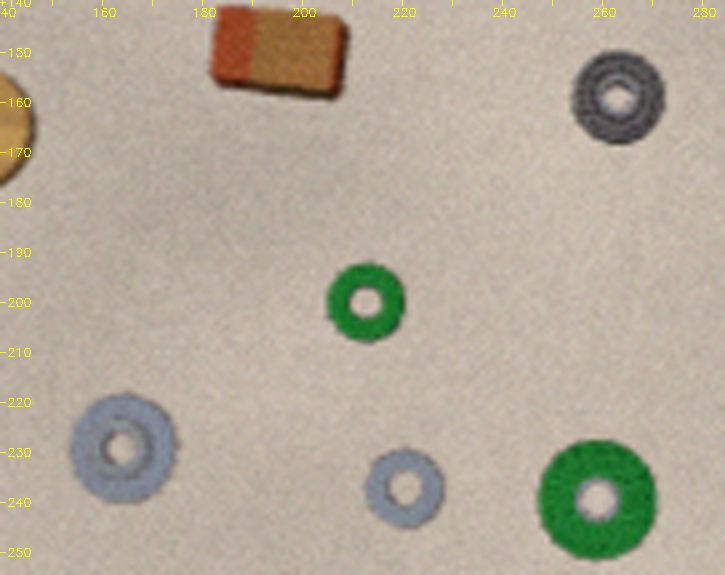

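View pics/cC.png

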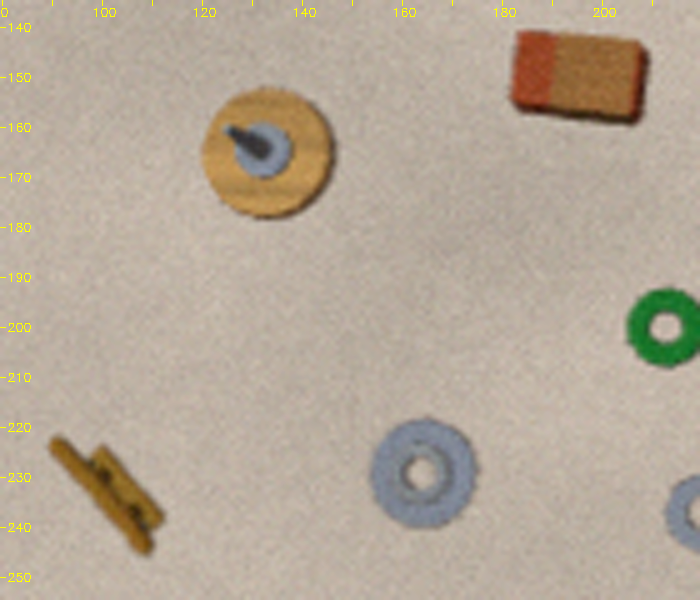

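```bash
cat > vis.py <<'E'
import numpy as np, cv2
from scipy.optimize import fsolve
from station import cams
C={n:cams.calibration(n) for n in("top","scene")}
def proj(n,P):
    c=C[n];P=np.atleast_2d(P);T=np.linalg.inv(c["T"])
    q=P@T[:3,:3].T+T[:3,3]; s=np.c_[q[:,0]/-q[:,2],-q[:,1]/-q[:,2]]
    s=s*(1+c["k1"]*(s**2).sum(1,keepdims=True)); K=c["K"]
    return s@K[:2,:2].T+K[:2,2]
def unproj(n,uv,z):
    f=lambda p:(proj(n,[p[0],p[1],z])-uv).ravel()
    return fsolve(f,[.5,0.])
def cyl(x,y,secs):
    a=np.linspace(0,2*np.pi,72,endpoint=False)
    return np.vstack([np.c_[x+r*np.cos(a),y+r*np.sin(a),0*a+z] for r,z in secs])
def hullcen(p):
    h=cv2.convexHull(p.astype(np.float32));m=cv2.moments(h)
    return np.array([m["m10"],m["m01"]])/m["m00"],m["m00"]
def seg(im,u,v,w=24,thr=None):
    u0,v0=int(u)-w,int(v)-w
    c=cv2.cvtColor(im[v0:v0+2*w,u0:u0+2*w],cv2.COLOR_BGR2Lab).astype(float)
    bg=np.median(np.vstack([c[0],c[-1],c[:,0],c[:,-1]]),0)
    d=np.linalg.norm((c-bg)*[1,2,2],axis=2)
    k=8;d=cv2.resize(cv2.GaussianBlur(d,(0,0),.7),None,fx=k,fy=k,interpolation=cv2.INTER_LINEAR)
    m=(d>(thr or 22)).astype(np.uint8)
    cs,_=cv2.findContours(m,0,1)
    cs=[h for h in cs if cv2.contourArea(h)>30*k*k]
    h=cv2.convexHull(min(cs,key=lambda h:abs(np.linalg.norm(h.reshape(-1,2).mean(0)-w*k))))
    mm=cv2.moments(h);ce=np.array([mm["m10"],mm["m01"]])/mm["m00"]
    return (ce+.5)/k-.5+[u0,v0],mm["m00"]/k/k
def locate(n,im,u,v,secs,w=24,thr=None):
    ce,A=seg(im,u,v,w,thr)
    g=unproj(n,(u,v),0.01)
    s=fsolve(lambda p:hullcen(proj(n,cyl(p[0],p[1],secs)))[0]-ce,g)
    return s,A,hullcen(proj(n,cyl(*s,secs)))[1]
S=dict(wheel_large=[(.033,0),(.033,.016)],wheel_middle=[(.027,0),(.027,.010)],wheel_small=[(.021,0),(.021,.014)],
 spacer=[(.018,0),(.018,.008)],flange=[(.025,0),(.025,.005),(.014,.012)],
 arbor=[(.038,0),(.038,.014),(.022,.020)],spindle=[(.030,0),(.030,.014),(.013,.02)],jar=[(.028,0),(.028,.035),(.025,.045)])
E
cat > loc.py <<'E'
from vis import *
t=cv2.imread("pics/top0.png");s=cv2.imread("pics/scene0.png")
PT=dict(wheel_large=(355,227),wheel_middle=(302,224),wheel_small=(263,159),spacer=(221,237),flange=(165,229),arbor=(399,176),spindle=(133,165),jar=(321,163))
PS=dict(wheel_large=(172,243),wheel_middle=(204,216),wheel_small=(265,220),spacer=(236,175),flange=(264,155),arbor=(177,297),spindle=(315,159),jar=(233,246))
for k in S:
    for n,im,P in(("top",t,PT),("scene",s,PS)):
        try:
            p,A,B=locate(n,im,*P[k],S[k],w=24 if n=="top" else 26)
            print(k,n,p.round(4),"area %.0f model %.0f"%(A,B))
        except Exception as e: print(k,n,e)
E
python3 loc.py
```

```text
wheel_large top [ 0.4562 -0.2747] area 765 model 736
wheel_large scene [ 0.4566 -0.2756] area 505 model 517
wheel_middle top [ 0.466  -0.1566] area 496 model 470
wheel_middle scene [ 0.466  -0.1571] area 277 model 276
wheel_small top [ 0.6157 -0.0758] area 305 model 286
wheel_small scene [ 0.6158 -0.0766] area 201 model 194
spacer top [0.4417 0.0246] area 204 model 207
spacer scene [0.4427 0.023 ] area 87 model 97
flange top [0.4627 0.1522] area 378 model 390
flange scene [0.4636 0.1507] area 117 model 140
arbor top [ 0.5691 -0.3805] area 956 model 943
arbor scene [ 0.5693 -0.3813] area 882 model 891
spindle top [0.6103 0.2217] area 575 model 571
spindle scene [0.6077 0.2291] area 294 model 244
jar top [ 0.6004 -0.2045] area 593 model 575
jar scene [ 0.5995 -0.2041] area 500 model 516vis.py:34: RuntimeWarning: The iteration is not making good progress, as measured by the 
 improvement from the last ten iterations.
  s=fsolve(lambda p:hullcen(proj(n,cyl(p[0],p[1],secs)))[0]-ce,g)
```

Request:
{"method": "step_arm", "body": {"plan": [{"spin": 7, "grip": -1}, {"spin": 7}, {"spin": 7}, {"spin": 7}, {"spin": 7}, {"spin": 7}, {"spin": 7}, {"spin": 7}, {"spin": 7}, {"spin": 5.1}, {}]}}

```text
schema error: expected keys grip, slide, spin
```

```bash
python3 - <<'E'
import cv2
for n,a,b,c,d,f in(("scene",295,335,135,175,"s"),("top",110,160,140,190,"t"),("scene",145,210,270,325,"u")):
    im=cv2.imread(f"pics/{n}0.png")[c:d,a:b];e=cv2.resize(im,None,fx=10,fy=10,interpolation=cv2.INTER_CUBIC);cv2.imwrite(f"pics/z{f}.png",cv2.convertScaleAbs(e,alpha=1.6))
from vis import *
for k,p,h in(("spindle",(.6103,.2217),.072),("arbor",(.5691,-.3808),.076)):
  for n in C: print(k,n,[proj(n,[*p,z]).round(1).tolist() for z in(0,.02,h)])
E
```

```text
spindle top [[[134.6, 166.0]], [[132.1, 164.5]], [[125.1, 160.3]]]
spindle scene [[[313.8, 161.1]], [[314.6, 156.5]], [[316.8, 143.8]]]
arbor top [[[397.5, 176.3]], [[400.4, 175.0]], [[409.3, 171.1]]]
arbor scene [[[177.3, 298.4]], [[175.9, 294.4]], [[172.0, 282.2]]]
```

View pics/zs.png

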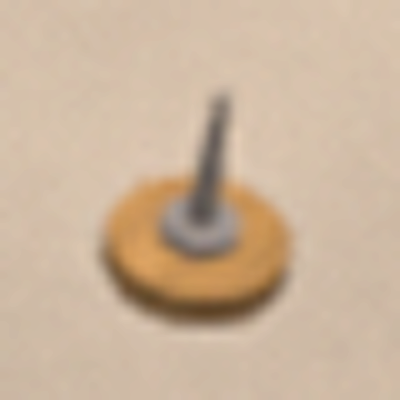

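View pics/zt.png

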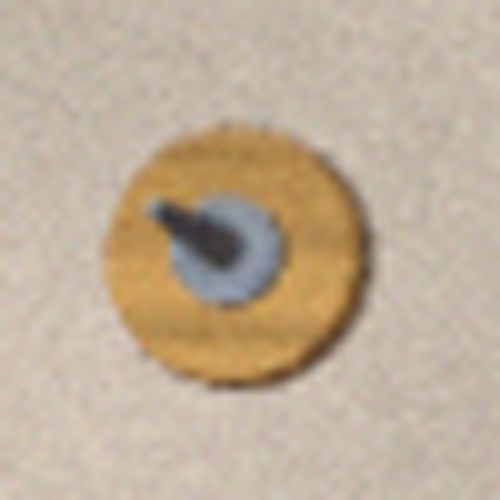

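View pics/zu.png

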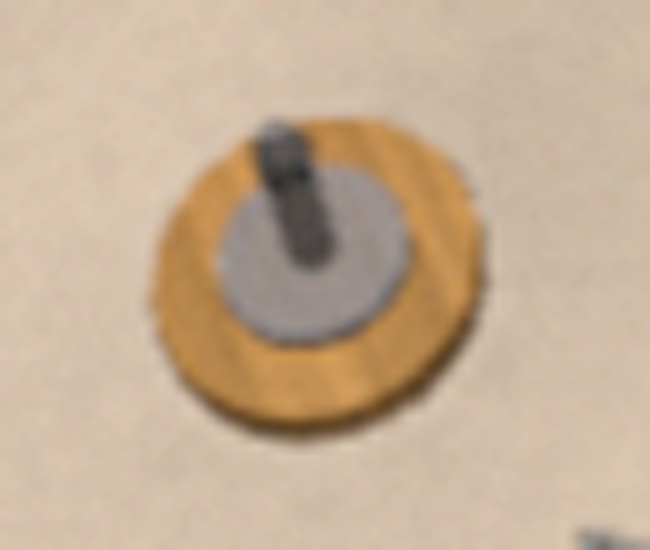

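The spindle tip is at about (317,144) in the scene view and (125,160.5) in the top view. Both match the projected model to within 0.4 px, and the arbor tip (172,283) fits too.

Request:
{"method": "step_arm", "body": {"plan": [{"spin": 7, "grip": -1, "slide": [0, 0, 0]}, {"spin": 7, "grip": -1, "slide": [0, 0, 0]}, {"spin": 7, "grip": -1, "slide": [0, 0, 0]}, {"spin": 7, "grip": -1, "slide": [0, 0, 0]}, {"spin": 7, "grip": -1, "slide": [0, 0, 0]}, {"spin": 7, "grip": -1, "slide": [0, 0, 0]}, {"spin": 7, "grip": -1, "slide": [0, 0, 0]}, {"spin": 7, "grip": -1, "slide": [0, 0, 0]}, {"spin": 7, "grip": -1, "slide": [0, 0, 0]}, {"spin": 5.1, "grip": -1, "slide": [0, 0, 0]}, {"spin": 0, "grip": -1, "slide": [0, 0, 0]}]}}

```text
time_s: 1.02
ee_pos: [0.2049, 0.5103, 0.2051]
eef_rot: [-1.571, 0.0, -0.004]
force: [-0.4, 0.7, -0.6]
grip_width: 0.0937
```

Request:
{"method": "step_arm", "body": {"plan": [{"spin": -0.23, "grip": -1, "slide": [0.005, 0, -0.015]}, {"spin": 0, "grip": -1, "slide": [0.011, 0, -0.034]}, {"spin": 0, "grip": -1, "slide": [0.013, 0, -0.04]}, {"spin": 0, "grip": -1, "slide": [0.013, 0, -0.04]}, {"spin": 0, "grip": -1, "slide": [0.013, 0, -0.04]}, {"spin": 0, "grip": -1, "slide": [0.013, 0, -0.04]}, {"spin": 0, "grip": -1, "slide": [0.013, 0, -0.04]}, {"spin": 0, "grip": -1, "slide": [0.013, 0, -0.04]}, {"spin": 0, "grip": -1, "slide": [0.013, 0, -0.04]}, {"spin": 0, "grip": -1, "slide": [0.013, 0, -0.04]}, {"spin": 0, "grip": -1, "slide": [0.013, 0, -0.04]}, {"spin": 0, "grip": -1, "slide": [0.013, 0, -0.04]}, {"spin": 0, "grip": -1, "slide": [0.013, 0, -0.04]}, {"spin": 0, "grip": -1, "slide": [0.013, 0, -0.04]}, {"spin": 0, "grip": -1, "slide": [0.013, 0, -0.04]}, {"spin": 0, "grip": -1, "slide": [0.013, 0, -0.04]}, {"spin": 0, "grip": -1, "slide": [0.013, 0, -0.04]}, {"spin": 0, "grip": -1, "slide": [0.013, 0, -0.04]}, {"spin": 0, "grip": -1, "slide": [0.013, 0, -0.04]}, {"spin": 0, "grip": -1, "slide": [0.01, 0, -0.03]}]}}

```text
time_s: 2.68
ee_pos: [0.4533, -0.2442, 0.2051]
eef_rot: [-1.571, 0.0, 0.007]
force: [-0.5, 0.9, 0.1]
grip_width: 0.0939
```

Request:
{"method": "step_arm", "body": {"plan": [{"spin": 0, "grip": -1, "slide": [0, 0, 0]}, {"spin": 0, "grip": -1, "slide": [0, 0, 0]}]}}

```text
time_s: 2.85
ee_pos: [0.4529, -0.2421, 0.2046]
eef_rot: [-1.57, 0.001, 0.005]
force: [-0.2, 0.8, -0.1]
grip_width: 0.094
```

Request:
{"method": "step_arm", "body": {"plan": [{"spin": 0.3, "grip": -1, "slide": [0.0035, 0.02, -0.018]}, {"spin": 0, "grip": -1, "slide": [0, 0.03, -0.015]}, {"spin": 0, "grip": -1, "slide": [0, 0.03, 0]}, {"spin": 0, "grip": -1, "slide": [0, 0.025, 0]}, {"spin": 0, "grip": -1, "slide": [0, 0.02, 0]}, {"spin": 0, "grip": -1, "slide": [0, 0, 0]}, {"spin": 0, "grip": -1, "slide": [0, 0, 0]}]}}

```text
time_s: 3.43
ee_pos: [0.4566, -0.2731, 0.0806]
eef_rot: [-1.57, 0.001, 0.002]
force: [0.2, -0.3, 0.3]
grip_width: 0.0942
```

```bash
python3 - <<'E'
from vis import *
from station import get_obs
o=get_obs();print(o["ee_pos"],o["eef_rot"])
for n,u,v in(("top",355,227),("scene",172,243)):
    im=cams.camera(n);k=10 if n=="top" else 8;w=40
    cv2.imwrite(f"pics/g1{n}.png",cv2.convertScaleAbs(cv2.resize(im[v-30:v+30,u-w:u+w],None,fx=k,fy=k,interpolation=2),alpha=1.5))
    print(proj(n,[*o["ee_pos"]])-[u-w,v-30])
E
```

```text
[ 0.45656399 -0.27314607  0.0806475 ] [-1.57006337e+00  9.84166278e-04  1.53423315e-03]
[[46.79277448 29.10175349]]
[[35.94797685 12.18122125]]
```

View pics/g1top.png

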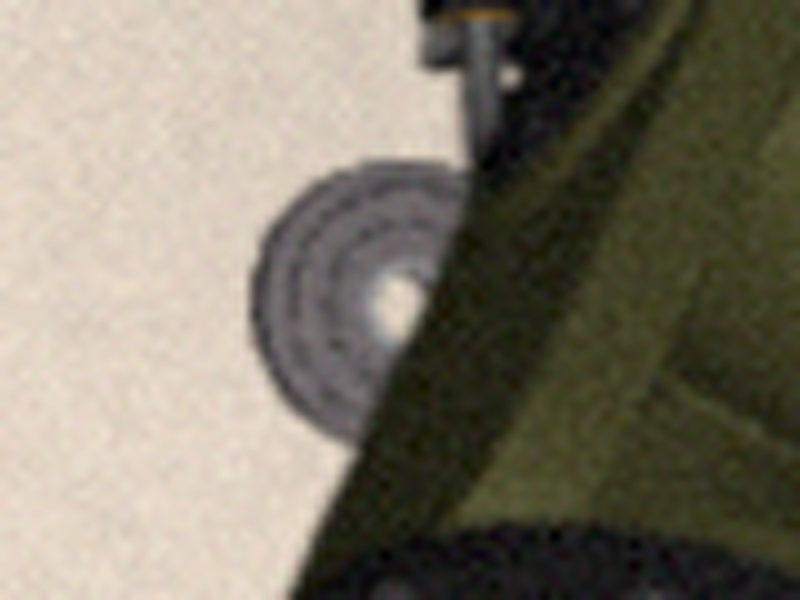

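View pics/g1scene.png

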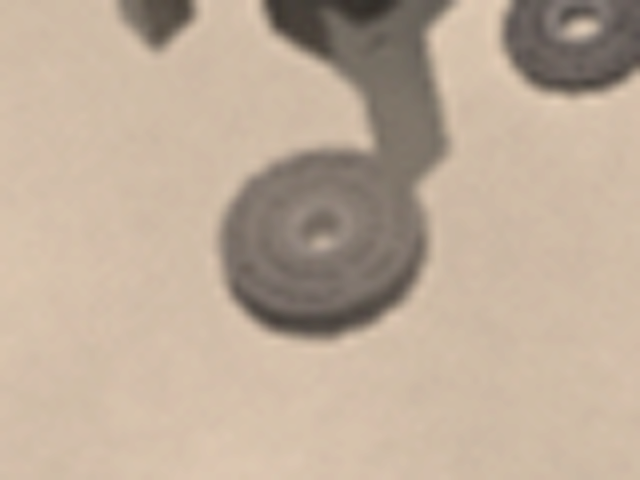

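Request:
{"method": "step_arm", "body": {"plan": [{"spin": 0, "grip": -1, "slide": [0, 0.02, -0.0019]}, {"spin": 0, "grip": -1, "slide": [0, 0.025, 0]}, {"spin": 0, "grip": -1, "slide": [0, 0.02, 0]}, {"spin": 0, "grip": -1, "slide": [0, 0.011, 0]}, {"spin": 0, "grip": -1, "slide": [0, 0, 0]}, {"spin": 0, "grip": -1, "slide": [0, 0, 0]}]}}

```text
time_s: 4.03
ee_pos: [0.4572, -0.2763, 0.0056]
eef_rot: [-1.571, -0.001, -0.0]
force: [-0.3, -0.3, 0.6]
grip_width: 0.0942
```

Request:
{"method": "step_arm", "body": {"force": 15, "plan": [{"spin": 0, "grip": 0.6, "slide": [0, 0, 0]}, {"spin": 0, "grip": 0.6, "slide": [0, 0, 0]}, {"spin": 0, "grip": 0.6, "slide": [0, 0, 0]}, {"spin": 0, "grip": 0.6, "slide": [0, 0, 0]}, {"spin": 0, "grip": 0.6, "slide": [0, 0, 0]}, {"spin": 0, "grip": 0.6, "slide": [0, 0, 0]}, {"spin": 0, "grip": 0.6, "slide": [0, 0, 0]}, {"spin": 0, "grip": 0.6, "slide": [0, 0, 0]}]}}

```text
time_s: 4.7
ee_pos: [0.4569, -0.2762, 0.0049]
eef_rot: [-1.571, -0.001, -0.001]
force: [-0.3, 1.5, 6.4]
grip_width: 0.0666
```

Request:
{"method": "step_arm", "body": {"plan": [{"spin": 0, "grip": 0.6, "slide": [0, -0.015, 0]}, {"spin": 0, "grip": 0.6, "slide": [0, -0.025, 0]}, {"spin": 0, "grip": 0.6, "slide": [0, -0.03, 0]}, {"spin": 0, "grip": 0.6, "slide": [0, -0.03, 0]}, {"spin": 0, "grip": 0.6, "slide": [0.0125, -0.015, -0.012]}, {"spin": 0, "grip": 0.6, "slide": [0.02, 0, -0.02]}, {"spin": 0, "grip": 0.6, "slide": [0.02, 0, -0.02]}, {"spin": 0, "grip": 0.6, "slide": [0.02, 0, -0.02]}, {"spin": 0, "grip": 0.6, "slide": [0.02, 0, -0.018]}, {"spin": 0, "grip": 0.6, "slide": [0.02, 0, -0.015]}, {"spin": 0, "grip": 0.6, "slide": [0, 0, 0]}, {"spin": 0, "grip": 0.6, "slide": [0, 0, 0]}, {"spin": 0, "grip": 0.6, "slide": [0, 0, 0]}]}}

```text
time_s: 5.78
ee_pos: [0.5686, -0.3807, 0.1189]
eef_rot: [-1.57, 0.001, -0.001]
force: [0.3, 0.1, -1.0]
grip_width: 0.0665
```

```bash
cat > look.py <<'E'
import sys
from vis import *
from station import get_obs
o=get_obs();print(o["ee_pos"],o["eef_rot"],o["force"].round(1),o["grip_width"])
t=sys.argv[1];x,y,z=map(float,sys.argv[2:5])
for n in("scene","top"):
    u,v=proj(n,[x,y,z])[0].astype(int);im=cams.camera(n);w=40;k=9
    u=min(max(u,w),512-w);v=min(max(v,30),354)
    cv2.imwrite(f"pics/{t}_{n}.png",cv2.convertScaleAbs(cv2.resize(im[v-30:v+30,u-w:u+w],None,fx=k,fy=k,interpolation=2),alpha=1.5))
    cv2.imwrite(f"pics/{t}_{n}_full.png",im);print(n,"crop origin",u-w,v-30)
E
python3 look.py p1 .569 -.381 .08
```

```text
[ 0.5685942  -0.3806858   0.11886774] [-1.57004534e+00  1.01003015e-03 -7.06187615e-04] [ 0.3  0.1 -1. ] 0.06650546460705647
scene crop origin 131 251
top crop origin 370 140
```

View pics/p1_scene.png

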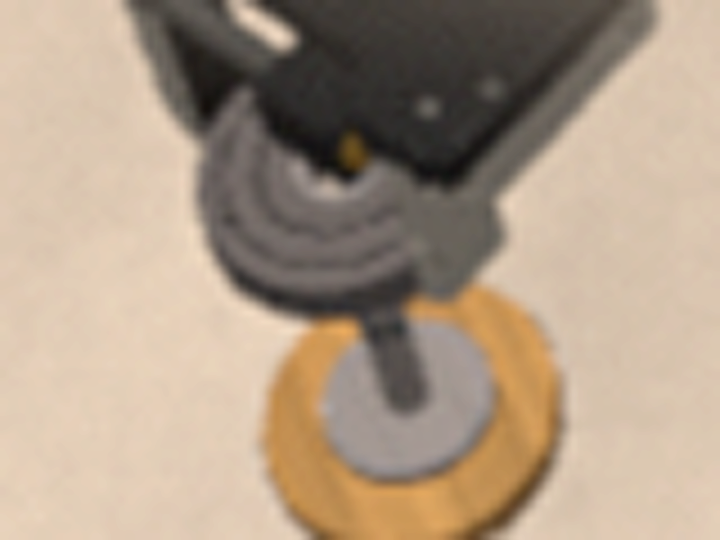

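View pics/p1_top.png

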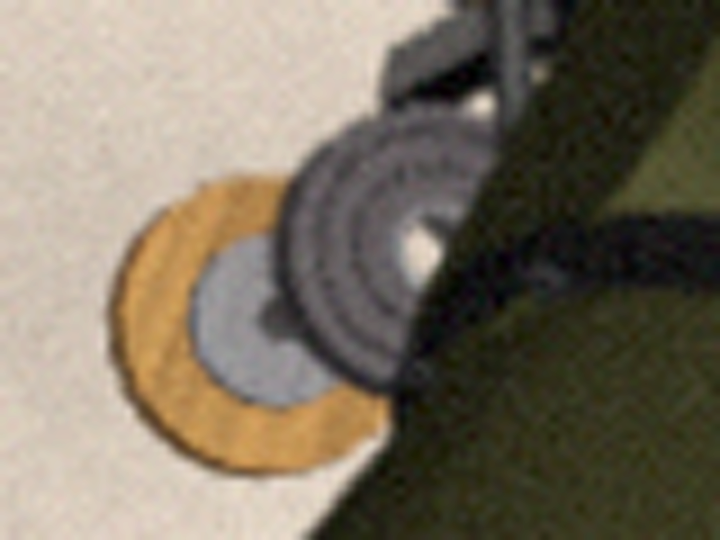

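```bash
cat > ov.py <<'E'
# overlay model: tag, name, x,y,zbase -> crops
import sys
from vis import *
t,k=sys.argv[1:3];x,y,z=map(float,sys.argv[3:6]);K=12
out=[]
for n in("scene","top"):
    im=cv2.imread(f"pics/{t}_{n}_full.png");P=cyl(x,y,[(r,z+h) for r,h in S[k]]+[(.0065 if k=="wheel_small" else .0075,z+S[k][-1][1])]);p=proj(n,P)
    u,v=p.mean(0).astype(int);w,h=33,25;u=min(max(u,w),512-w)
    e=cv2.convertScaleAbs(cv2.resize(im[v-h:v+h,u-w:u+w],None,fx=K,fy=K,interpolation=2),alpha=1.5)
    for q in np.split(p,len(p)//72):
        cv2.polylines(e,[np.int32(((q-[u-w,v-h])+.5)*K)],True,(0,0,255),1)
    cv2.imwrite(f"pics/{t}_{n}_ov.png",e)
E
python3 ov.py p1 wheel_large .5686 -.3797 .1135
```

```text
(no output)
```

View pics/p1_scene_ov.png

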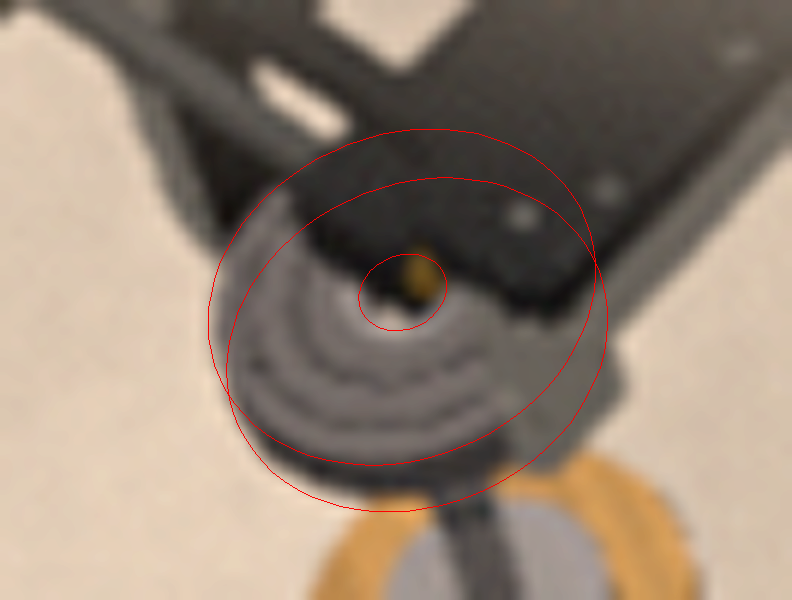

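View pics/p1_top_ov.png

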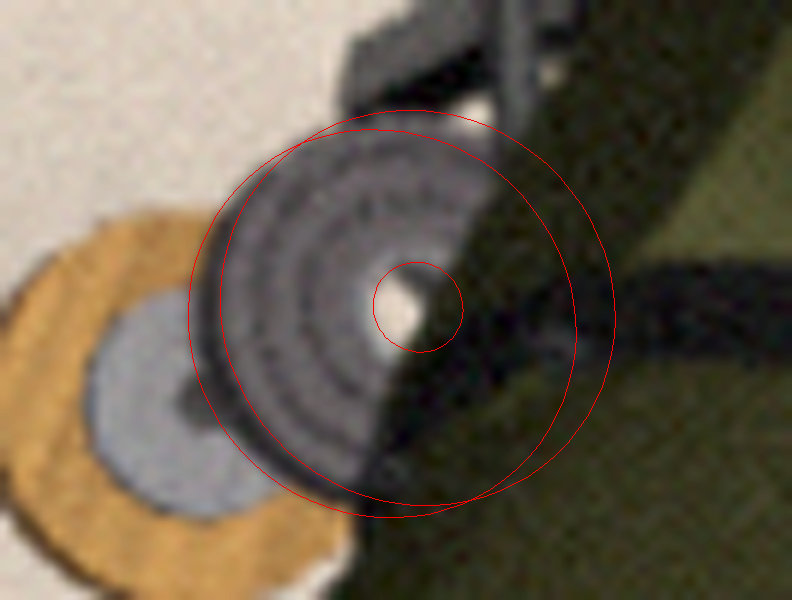

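Request:
{"method": "step_arm", "body": {"plan": [{"spin": 0, "grip": 0.6, "slide": [0.0007, 0.015, -0.0006]}, {"spin": 0, "grip": 0.6, "slide": [0, 0.015, 0]}, {"spin": 0, "grip": 0.6, "slide": [0, 0.01, 0]}, {"spin": 0, "grip": 0.6, "slide": [0, 0.008, 0]}, {"spin": 0, "grip": 0.6, "slide": [0, 0, 0]}, {"spin": 0, "grip": 0.6, "slide": [0, 0, 0]}]}}

```text
time_s: 6.38
ee_pos: [0.5698, -0.3817, 0.0717]
eef_rot: [-1.571, 0.0, -0.001]
force: [-0.5, 0.6, -0.3]
grip_width: 0.0665
```

Request:
{"method": "step_arm", "body": {"plan": [{"spin": 0, "grip": 0.6, "slide": [0, 0.006, 0]}, {"spin": 0, "grip": 0.6, "slide": [0, 0.006, 0]}, {"spin": 0, "grip": 0.6, "slide": [0, 0, 0]}, {"spin": 0, "grip": 0.6, "slide": [0, 0, 0]}]}}

```text
time_s: 6.72
ee_pos: [0.5697, -0.3816, 0.0591]
eef_rot: [-1.57, 0.001, -0.001]
force: [-0.4, 0.2, -0.9]
grip_width: 0.0667
```

Request:
{"method": "step_arm", "body": {"plan": [{"spin": 0, "grip": 0.6, "slide": [0, 0.01, 0]}, {"spin": 0, "grip": 0.6, "slide": [0, 0.01, 0]}, {"spin": 0, "grip": 0.6, "slide": [0, 0.008, 0]}, {"spin": 0, "grip": 0.6, "slide": [0, 0.004, 0]}, {"spin": 0, "grip": 0.6, "slide": [0, 0, 0]}, {"spin": 0, "grip": 0.6, "slide": [0, 0, 0]}]}}

```text
time_s: 7.22
ee_pos: [0.5697, -0.3817, 0.0272]
eef_rot: [-1.571, 0.0, -0.001]
force: [-0.1, 0.0, -0.7]
grip_width: 0.0667
```

Request:
{"method": "step_arm", "body": {"plan": [{"spin": 0, "grip": 0.6, "slide": [0, 0.002, 0]}, {"spin": 0, "grip": 0.6, "slide": [0, 0, 0]}, {"spin": 0, "grip": -0.7, "slide": [0, 0, 0]}, {"spin": 0, "grip": -0.7, "slide": [0, 0, 0]}, {"spin": 0, "grip": -0.7, "slide": [0, 0, 0]}, {"spin": 0, "grip": -0.7, "slide": [0, 0, 0]}, {"spin": 0, "grip": -0.7, "slide": [0, 0, 0]}]}}

```text
time_s: 7.8
ee_pos: [0.5699, -0.3818, 0.0256]
eef_rot: [-1.571, -0.0, -0.001]
force: [0.1, 0.2, 0.0]
grip_width: 0.0796
```

Request:
{"method": "step_arm", "body": {"plan": [{"spin": 0, "grip": -0.7, "slide": [0, -0.02, 0]}, {"spin": 0, "grip": -0.7, "slide": [0, -0.03, 0]}, {"spin": 0, "grip": -0.7, "slide": [0, -0.035, 0]}, {"spin": 0, "grip": -0.3, "slide": [-0.012, -0.01, 0.035]}, {"spin": 0, "grip": -0.3, "slide": [-0.012, 0, 0.04]}, {"spin": 0, "grip": -0.3, "slide": [-0.012, 0, 0.04]}, {"spin": 0, "grip": -0.3, "slide": [-0.012, 0, 0.04]}, {"spin": 0, "grip": -0.3, "slide": [-0.012, 0, 0.04]}, {"spin": 0, "grip": -0.3, "slide": [-0.012, 0, 0.04]}, {"spin": 0, "grip": -0.3, "slide": [-0.012, 0, 0.04]}, {"spin": 0, "grip": -0.3, "slide": [-0.012, 0, 0.04]}, {"spin": 0, "grip": -0.3, "slide": [-0.012, 0, 0.04]}, {"spin": 0, "grip": -0.3, "slide": [-0.012, 0, 0.035]}, {"spin": 0, "grip": -0.3, "slide": [-0.008, 0, 0.015]}, {"spin": 0, "grip": -0.3, "slide": [0, 0, 0]}, {"spin": 0, "grip": -0.3, "slide": [0, 0, 0]}]}}

```text
time_s: 9.13
ee_pos: [0.4424, 0.0231, 0.1208]
eef_rot: [-1.571, -0.001, 0.001]
force: [0.5, -0.1, -0.6]
grip_width: 0.0609
```

```bash
python3 look.py p2 .569 -.381 .04; python3 ov.py p2 wheel_large .5695 -.3812 .020
```

```text
[0.44244313 0.0230947  0.1208287 ] [-1.57091068e+00 -8.51881845e-04  1.00357650e-03] [ 0.5 -0.1 -0.6] 0.06093998898767573
scene crop origin 134 260
top crop origin 363 143
```

View pics/p2_scene_ov.png

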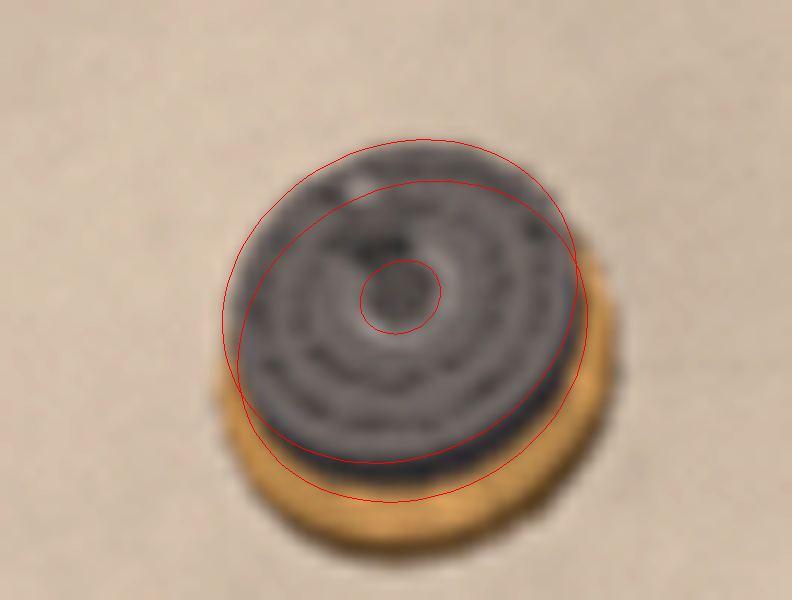

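View pics/p2_top_ov.png

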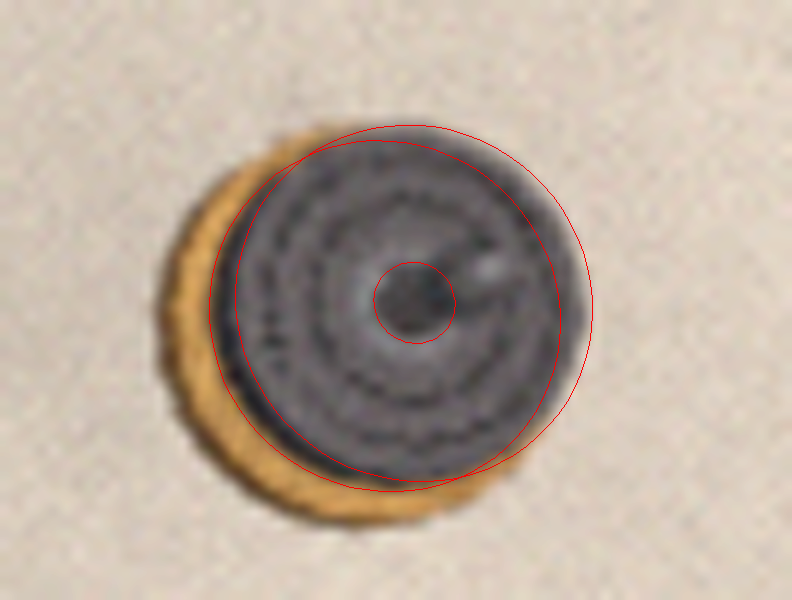

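The large wheel sits in both views: its outline is on the model at z = 20 mm, with the hole round the post. Next is the spacer. There are two rings of that size: grey steel at (221,237) and green at (213,200). The grey one is the one meant, and the green stays. The enlarged crop already showed this.

Request:
{"method": "step_arm", "body": {"plan": [{"spin": 0, "grip": -0.3, "slide": [-0.0004, 0.02, 0.0008]}, {"spin": 0, "grip": -0.3, "slide": [0, 0.03, 0]}, {"spin": 0, "grip": -0.3, "slide": [0, 0.03, 0]}, {"spin": 0, "grip": -0.3, "slide": [0, 0.025, 0]}, {"spin": 0, "grip": -0.3, "slide": [0, 0.013, 0]}, {"spin": 0, "grip": -0.3, "slide": [0, 0, 0]}, {"spin": 0, "grip": -0.3, "slide": [0, 0, 0]}]}}

```text
time_s: 9.82
ee_pos: [0.4421, 0.0223, 0.0018]
eef_rot: [-1.571, 0.001, -0.002]
force: [-0.2, -0.3, -1.0]
grip_width: 0.061
```

Request:
{"method": "step_arm", "body": {"plan": [{"spin": 0, "grip": 0.9, "slide": [0, 0, 0]}, {"spin": 0, "grip": 0.9, "slide": [0, 0, 0]}, {"spin": 0, "grip": 0.9, "slide": [0, 0, 0]}, {"spin": 0, "grip": 0.9, "slide": [0, 0, 0]}, {"spin": 0, "grip": 0.9, "slide": [0, 0, 0]}, {"spin": 0, "grip": 0.9, "slide": [0, 0, 0]}, {"spin": 0, "grip": 0.9, "slide": [0, 0, 0]}]}}

```text
time_s: 10.4
ee_pos: [0.442, 0.0234, 0.0025]
eef_rot: [-1.571, -0.0, -0.001]
force: [-0.3, 0.5, 0.5]
grip_width: 0.0354
```

Request:
{"method": "step_arm", "body": {"plan": [{"spin": 0, "grip": 0.9, "slide": [0, -0.02, 0]}, {"spin": 0, "grip": 0.9, "slide": [0, -0.03, 0]}, {"spin": 0, "grip": 0.9, "slide": [0, -0.03, 0]}, {"spin": 0, "grip": 0.9, "slide": [0, -0.03, 0]}, {"spin": 0, "grip": 0.9, "slide": [0.008, -0.01, -0.025]}, {"spin": 0, "grip": 0.9, "slide": [0.012, 0, -0.038]}, {"spin": 0, "grip": 0.9, "slide": [0.012, 0, -0.038]}, {"spin": 0, "grip": 0.9, "slide": [0.012, 0, -0.038]}, {"spin": 0, "grip": 0.9, "slide": [0.012, 0, -0.038]}, {"spin": 0, "grip": 0.9, "slide": [0.012, 0, -0.038]}, {"spin": 0, "grip": 0.9, "slide": [0.012, 0, -0.038]}, {"spin": 0, "grip": 0.9, "slide": [0.012, 0, -0.038]}, {"spin": 0, "grip": 0.9, "slide": [0.012, 0, -0.038]}, {"spin": 0, "grip": 0.9, "slide": [0.012, 0, -0.038]}, {"spin": 0, "grip": 0.9, "slide": [0.0117, 0, -0.038]}, {"spin": 0, "grip": 0.9, "slide": [0, 0, 0]}, {"spin": 0, "grip": 0.9, "slide": [0, 0, 0]}, {"spin": 0, "grip": 0.9, "slide": [0, 0, 0]}]}}

```text
time_s: 11.9
ee_pos: [0.5691, -0.381, 0.1219]
eef_rot: [-1.57, 0.001, -0.001]
force: [0.3, 1.0, 0.5]
grip_width: 0.0353
```

```bash
python3 look.py p3 .569 -.381 .11; python3 ov.py p3 spacer $(python3 -c "
from station import get_obs
p=get_obs()['ee_pos'];print(p[0],p[1]+.0005,p[2]-.002)")
```

```text
[ 0.56909217 -0.38102924  0.12188454] [-1.56996591e+00  8.28934498e-04 -7.59663264e-04] [0.3 1.  0.5] 0.03534123954637489
scene crop origin 129 244
top crop origin 375 138
```

View pics/p3_scene_ov.png

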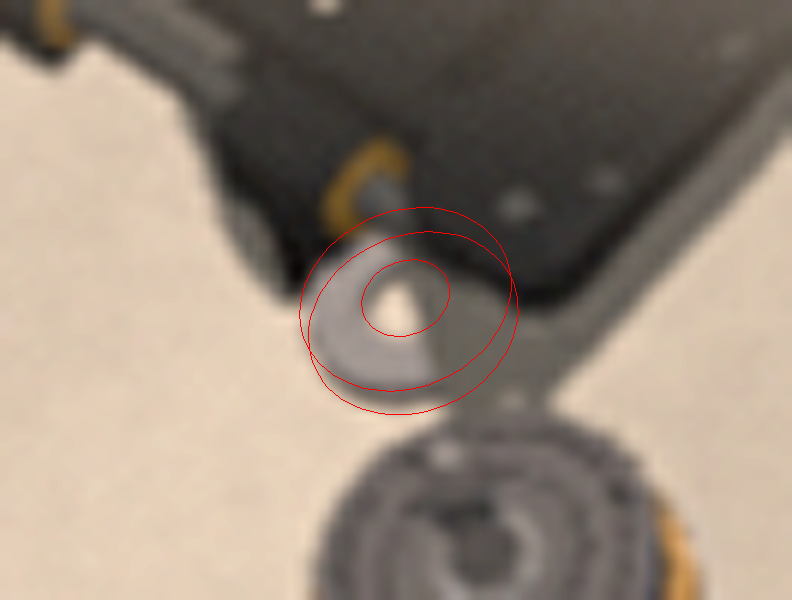

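View pics/p3_top_ov.png

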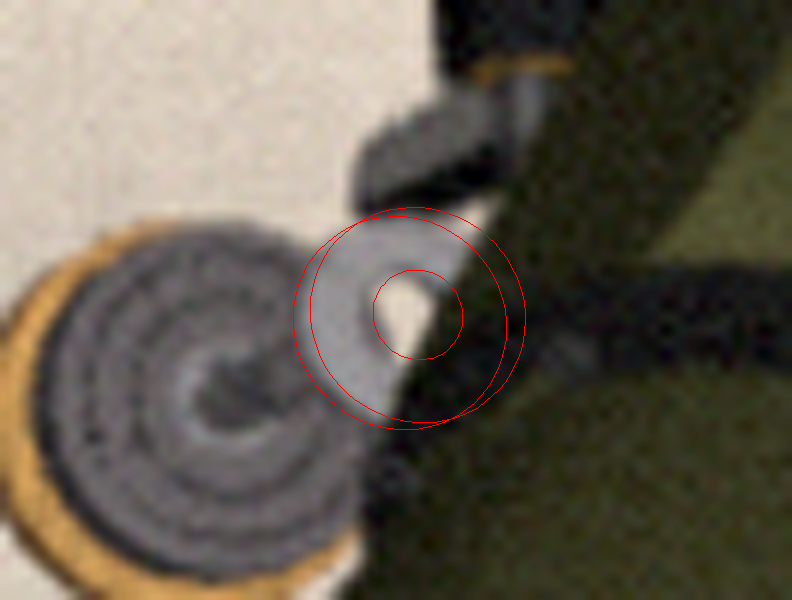

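Request:
{"method": "step_arm", "body": {"plan": [{"spin": 0, "grip": 0.9, "slide": [0.0005, 0.015, -0.0006]}, {"spin": 0, "grip": 0.9, "slide": [0, 0.015, 0]}, {"spin": 0, "grip": 0.9, "slide": [0, 0.01, 0]}, {"spin": 0, "grip": 0.9, "slide": [0, 0.008, 0]}, {"spin": 0, "grip": 0.9, "slide": [0, 0.006, 0]}, {"spin": 0, "grip": 0.9, "slide": [0, 0.006, 0]}, {"spin": 0, "grip": 0.9, "slide": [0, 0, 0]}, {"spin": 0, "grip": 0.9, "slide": [0, 0, 0]}]}}

```text
time_s: 12.67
ee_pos: [0.5699, -0.3822, 0.0626]
eef_rot: [-1.571, -0.0, -0.001]
force: [-0.9, -0.4, -0.7]
grip_width: 0.0351
```

Request:
{"method": "step_arm", "body": {"plan": [{"spin": 0, "grip": 0.9, "slide": [0, 0.008, 0]}, {"spin": 0, "grip": 0.9, "slide": [0, 0.008, 0]}, {"spin": 0, "grip": 0.9, "slide": [0, 0.005, 0]}, {"spin": 0, "grip": 0.9, "slide": [0, 0, 0]}, {"spin": 0, "grip": 0.9, "slide": [0, 0, 0]}]}}

```text
time_s: 13.08
ee_pos: [0.5697, -0.3822, 0.0409]
eef_rot: [-1.57, 0.001, -0.001]
force: [0.5, 0.2, -0.8]
grip_width: 0.0355
```

Request:
{"method": "step_arm", "body": {"plan": [{"spin": 0, "grip": 0.9, "slide": [0, 0.0015, 0]}, {"spin": 0, "grip": 0.9, "slide": [0, 0, 0]}, {"spin": 0, "grip": -0.3, "slide": [0, 0, 0]}, {"spin": 0, "grip": -0.3, "slide": [0, 0, 0]}, {"spin": 0, "grip": -0.3, "slide": [0, 0, 0]}, {"spin": 0, "grip": -0.3, "slide": [0, 0, 0]}, {"spin": 0, "grip": -0.3, "slide": [0, 0, 0]}]}}

```text
time_s: 13.67
ee_pos: [0.5699, -0.3823, 0.04]
eef_rot: [-1.571, -0.0, -0.001]
force: [0.4, -0.4, -0.4]
grip_width: 0.0609
```

Request:
{"method": "step_arm", "body": {"plan": [{"spin": 0, "grip": -0.3, "slide": [0, -0.02, 0]}, {"spin": 0, "grip": -0.3, "slide": [0, -0.03, 0]}, {"spin": 0, "grip": -0.3, "slide": [0, -0.03, 0]}, {"spin": 0, "grip": -0.7, "slide": [-0.01, 0, 0.02]}, {"spin": 0, "grip": -0.7, "slide": [-0.016, 0, 0.036]}, {"spin": 0, "grip": -0.7, "slide": [-0.016, 0, 0.036]}, {"spin": 0, "grip": -0.7, "slide": [-0.016, 0, 0.036]}, {"spin": 0, "grip": -0.7, "slide": [-0.016, 0, 0.036]}, {"spin": 0, "grip": -0.7, "slide": [-0.016, 0, 0.036]}, {"spin": 0, "grip": -0.7, "slide": [-0.0137, 0, 0.0254]}, {"spin": 0, "grip": -0.7, "slide": [0, 0, 0]}, {"spin": 0, "grip": -0.7, "slide": [0, 0, 0]}]}}

```text
time_s: 14.67
ee_pos: [0.4663, -0.156, 0.1206]
eef_rot: [-1.571, -0.001, 0.001]
force: [-0.0, -1.0, -0.2]
grip_width: 0.0802
```

```bash
python3 look.py p4 .569 -.381 .04; python3 ov.py p4 spacer .5692 -.3810 .036
```

```text
[ 0.46634592 -0.15604817  0.12061826] [-1.57130277e+00 -1.04494797e-03  9.07397411e-04] [-0.  -1.  -0.2] 0.0801999053585845
scene crop origin 134 260
top crop origin 363 143
```

View pics/p4_scene_ov.png

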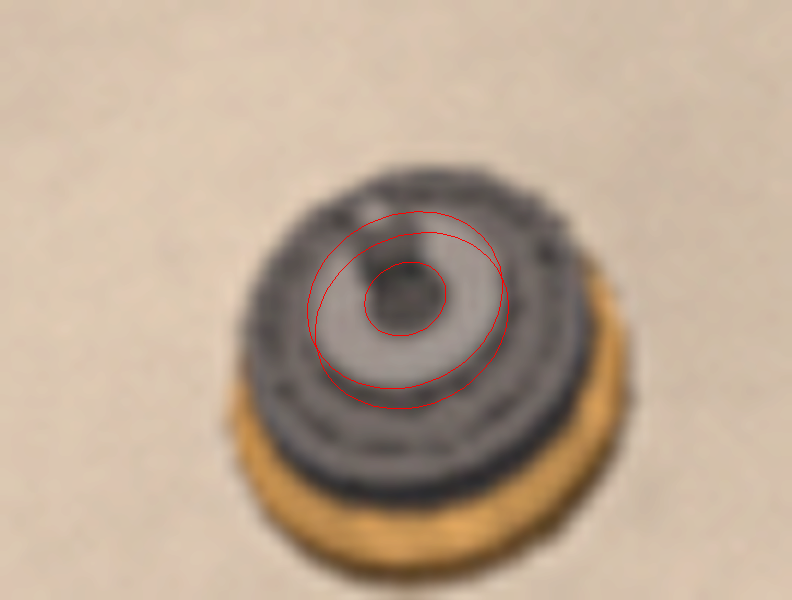

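View pics/p4_scene_full.png

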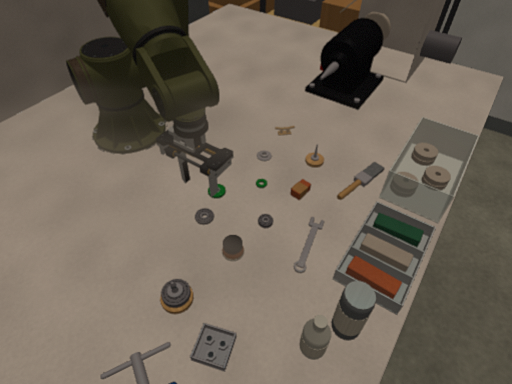

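The spacer lies flat on the wheel and fits the model at 36 mm. There are two candidates for the middle wheel: grey at (302,224) and green at (259,240) in the top view. Grey is right, as confirmed in the crop.

Request:
{"method": "step_arm", "body": {"plan": [{"spin": 0, "grip": -0.7, "slide": [-0.0003, 0.02, -0.0006]}, {"spin": 0, "grip": -0.7, "slide": [0, 0.03, 0]}, {"spin": 0, "grip": -0.7, "slide": [0, 0.03, 0]}, {"spin": 0, "grip": -0.7, "slide": [0, 0.025, 0]}, {"spin": 0, "grip": -0.7, "slide": [0, 0.012, 0]}, {"spin": 0, "grip": -0.7, "slide": [0, 0, 0]}, {"spin": 0, "grip": -0.7, "slide": [0, 0, 0]}]}}

```text
time_s: 15.35
ee_pos: [0.4662, -0.1584, 0.0021]
eef_rot: [-1.57, 0.001, -0.002]
force: [-0.3, 0.3, 0.9]
grip_width: 0.0797
```

Request:
{"method": "step_arm", "body": {"plan": [{"spin": 0, "grip": 0.9, "slide": [0, 0, 0]}, {"spin": 0, "grip": 0.9, "slide": [0, 0, 0]}, {"spin": 0, "grip": 0.9, "slide": [0, 0, 0]}, {"spin": 0, "grip": 0.9, "slide": [0, 0, 0]}, {"spin": 0, "grip": 0.9, "slide": [0, 0, 0]}, {"spin": 0, "grip": 0.9, "slide": [0, 0, 0]}, {"spin": 0, "grip": 0.9, "slide": [0, 0, 0]}]}}

```text
time_s: 15.93
ee_pos: [0.4661, -0.1574, 0.003]
eef_rot: [-1.571, -0.0, -0.001]
force: [1.2, -0.6, -0.3]
grip_width: 0.0541
```

Request:
{"method": "step_arm", "body": {"plan": [{"spin": 0, "grip": 0.9, "slide": [0, -0.02, 0]}, {"spin": 0, "grip": 0.9, "slide": [0, -0.03, 0]}, {"spin": 0, "grip": 0.9, "slide": [0, -0.03, 0]}, {"spin": 0, "grip": 0.9, "slide": [0, -0.03, 0]}, {"spin": 0, "grip": 0.9, "slide": [0.01, -0.01, -0.02]}, {"spin": 0, "grip": 0.9, "slide": [0.016, 0, -0.036]}, {"spin": 0, "grip": 0.9, "slide": [0.016, 0, -0.036]}, {"spin": 0, "grip": 0.9, "slide": [0.016, 0, -0.036]}, {"spin": 0, "grip": 0.9, "slide": [0.016, 0, -0.036]}, {"spin": 0, "grip": 0.9, "slide": [0.016, 0, -0.036]}, {"spin": 0, "grip": 0.9, "slide": [0.0136, 0, -0.0246]}, {"spin": 0, "grip": 0.9, "slide": [0, 0, 0]}, {"spin": 0, "grip": 0.9, "slide": [0, 0, 0]}, {"spin": 0, "grip": 0.9, "slide": [0, 0, 0]}]}}

```text
time_s: 17.1
ee_pos: [0.5692, -0.3814, 0.1225]
eef_rot: [-1.57, 0.001, -0.001]
force: [-0.1, 0.8, -0.3]
grip_width: 0.0541
```

```bash
python3 look.py p5 .569 -.381 .11; python3 ov.py p5 wheel_middle $(python3 -c "
from station import get_obs
p=get_obs()['ee_pos'];print(p[0],p[1]+.0005,p[2]-.003)")
```

```text
[ 0.56915597 -0.38143219  0.12249184] [-1.57010511e+00  7.57877101e-04 -6.34691295e-04] [-0.1  0.8 -0.3] 0.054071312718531585
scene crop origin 129 244
top crop origin 375 138
```

View pics/p5_scene_ov.png

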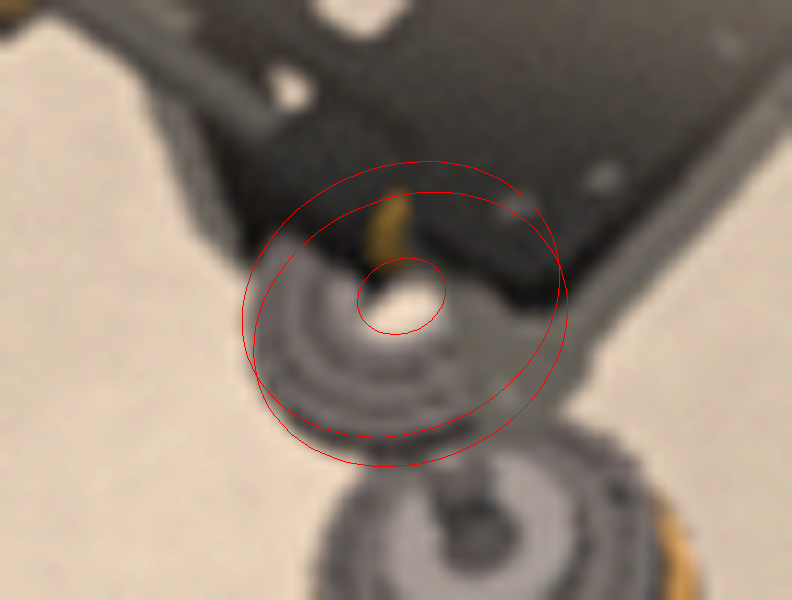

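The hole at about (400,295) in the crop fits the model. Descending.

Request:
{"method": "step_arm", "body": {"plan": [{"spin": 0, "grip": 0.9, "slide": [0.0005, 0.015, -0.0003]}, {"spin": 0, "grip": 0.9, "slide": [0, 0.015, 0]}, {"spin": 0, "grip": 0.9, "slide": [0, 0.01, 0]}, {"spin": 0, "grip": 0.9, "slide": [0, 0.007, 0]}, {"spin": 0, "grip": 0.9, "slide": [0, 0.006, 0]}, {"spin": 0, "grip": 0.9, "slide": [0, 0.006, 0]}, {"spin": 0, "grip": 0.9, "slide": [0, 0, 0]}, {"spin": 0, "grip": 0.9, "slide": [0, 0, 0]}]}}

```text
time_s: 17.87
ee_pos: [0.57, -0.3824, 0.0641]
eef_rot: [-1.571, -0.0, -0.001]
force: [0.3, -0.7, -0.5]
grip_width: 0.0541
```

Request:
{"method": "step_arm", "body": {"plan": [{"spin": 0, "grip": 0.9, "slide": [0, 0.006, 0]}, {"spin": 0, "grip": 0.9, "slide": [0, 0.005, 0]}, {"spin": 0, "grip": 0.9, "slide": [0, 0.003, 0]}, {"spin": 0, "grip": 0.9, "slide": [0, 0, 0]}, {"spin": 0, "grip": 0.9, "slide": [0, 0, 0]}]}}

```text
time_s: 18.28
ee_pos: [0.5699, -0.3823, 0.0497]
eef_rot: [-1.571, 0.0, -0.001]
force: [-0.7, -0.2, -1.0]
grip_width: 0.0537
```

Request:
{"method": "step_arm", "body": {"plan": [{"spin": 0, "grip": 0.9, "slide": [0, 0.002, 0]}, {"spin": 0, "grip": 0.9, "slide": [0, 0, 0]}, {"spin": 0, "grip": -0.5, "slide": [0, 0, 0]}, {"spin": 0, "grip": -0.5, "slide": [0, 0, 0]}, {"spin": 0, "grip": -0.5, "slide": [0, 0, 0]}, {"spin": 0, "grip": -0.5, "slide": [0, 0, 0]}, {"spin": 0, "grip": -0.5, "slide": [0, 0, 0]}]}}

```text
time_s: 18.87
ee_pos: [0.57, -0.3824, 0.0481]
eef_rot: [-1.571, -0.0, -0.001]
force: [0.2, -0.0, 0.5]
grip_width: 0.0705
```

Request:
{"method": "step_arm", "body": {"plan": [{"spin": 0, "grip": -0.5, "slide": [0, -0.02, 0]}, {"spin": 0, "grip": -0.5, "slide": [0, -0.03, 0]}, {"spin": 0, "grip": -0.5, "slide": [0, -0.02, 0]}, {"spin": 0, "grip": -0.3, "slide": [-0.004, 0, 0.02]}, {"spin": 0, "grip": -0.3, "slide": [-0.0078, 0, 0.039]}, {"spin": 0, "grip": -0.3, "slide": [-0.0078, 0, 0.039]}, {"spin": 0, "grip": -0.3, "slide": [-0.0078, 0, 0.039]}, {"spin": 0, "grip": -0.3, "slide": [-0.0078, 0, 0.039]}, {"spin": 0, "grip": -0.3, "slide": [-0.0078, 0, 0.039]}, {"spin": 0, "grip": -0.3, "slide": [-0.0078, 0, 0.039]}, {"spin": 0, "grip": -0.3, "slide": [-0.0078, 0, 0.039]}, {"spin": 0, "grip": -0.3, "slide": [-0.0078, 0, 0.039]}, {"spin": 0, "grip": -0.3, "slide": [-0.0078, 0, 0.039]}, {"spin": 0, "grip": -0.3, "slide": [-0.0078, 0, 0.039]}, {"spin": 0, "grip": -0.3, "slide": [-0.0078, 0, 0.039]}, {"spin": 0, "grip": -0.3, "slide": [-0.0078, 0, 0.039]}, {"spin": 0, "grip": -0.3, "slide": [-0.0085, 0, 0.031]}, {"spin": 0, "grip": -0.3, "slide": [-0.0007, 0, 0.015]}, {"spin": 0, "grip": -0.3, "slide": [0, 0, 0]}, {"spin": 0, "grip": -0.3, "slide": [0, 0, 0]}]}}

```text
time_s: 20.53
ee_pos: [0.4635, 0.152, 0.118]
eef_rot: [-1.571, -0.0, 0.001]
force: [0.5, -0.2, -0.6]
grip_width: 0.0611
```

```bash
python3 look.py p6 .569 -.381 .04; python3 ov.py p6 wheel_middle .5692 -.3810 .044
```

```text
[0.46351151 0.15200154 0.11804219] [-1.57085569e+00 -2.44751887e-04  8.69595488e-04] [ 0.5 -0.2 -0.6] 0.06106579945038788
scene crop origin 134 260
top crop origin 363 143
```

View pics/p6_scene_ov.png

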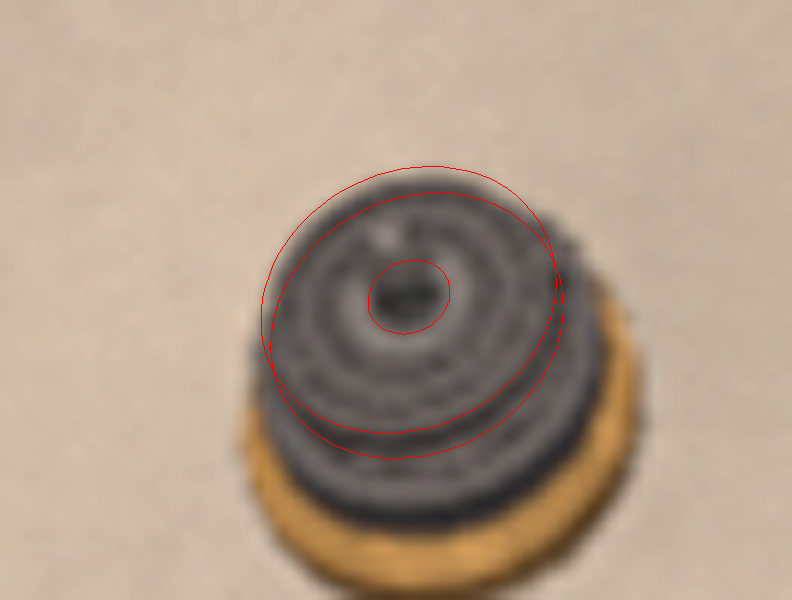

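View pics/p6_top_ov.png

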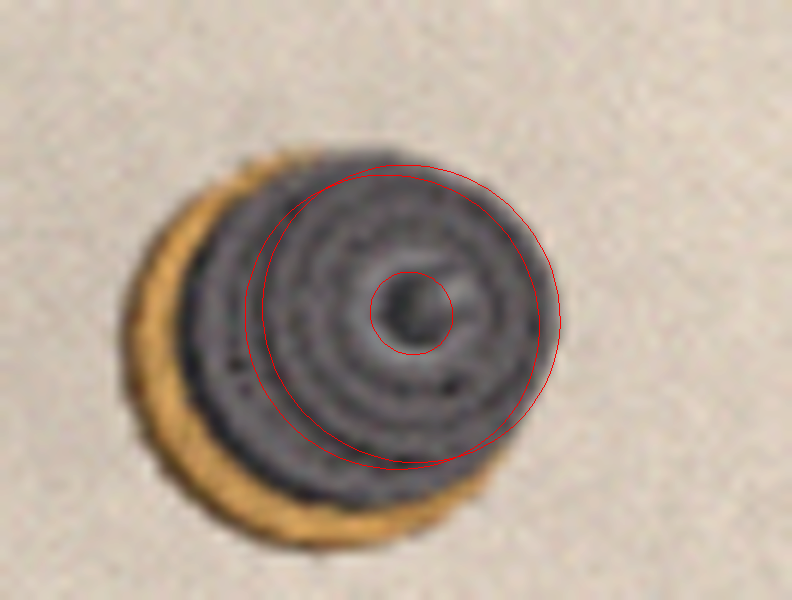

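The middle wheel is seated. Now the flange, gripped by its boss. It is the only disc with a boss, grey-blue at (164,229).

Request:
{"method": "step_arm", "body": {"plan": [{"spin": 0, "grip": -0.3, "slide": [-0.0003, 0.02, -0.0003]}, {"spin": 0, "grip": -0.3, "slide": [0, 0.03, 0]}, {"spin": 0, "grip": -0.3, "slide": [0, 0.03, 0]}, {"spin": 0, "grip": -0.3, "slide": [0, 0.02, 0]}, {"spin": 0, "grip": -0.3, "slide": [0, 0.009, 0]}, {"spin": 0, "grip": -0.3, "slide": [0, 0, 0]}, {"spin": 0, "grip": -0.3, "slide": [0, 0, 0]}]}}

```text
time_s: 21.22
ee_pos: [0.4638, 0.1509, 0.0096]
eef_rot: [-1.571, -0.0, -0.002]
force: [0.5, -0.3, 0.2]
grip_width: 0.0611
```

Request:
{"method": "step_arm", "body": {"plan": [{"spin": 0, "grip": -0.3, "slide": [0, 0, 0]}, {"spin": 0, "grip": -0.3, "slide": [0, 0, 0]}]}}

```text
time_s: 21.38
ee_pos: [0.4641, 0.1514, 0.0103]
eef_rot: [-1.57, -0.002, -0.001]
force: [-0.3, -0.3, 0.1]
grip_width: 0.0612
```

Slightly high, so I lower 3 mm and grip.

Request:
{"method": "step_arm", "body": {"force": 20, "plan": [{"spin": 0, "grip": -0.3, "slide": [-0.0006, 0.003, 0]}, {"spin": 0, "grip": -0.3, "slide": [0, 0, 0]}, {"spin": 0, "grip": 0.95, "slide": [0, 0, 0]}, {"spin": 0, "grip": 0.95, "slide": [0, 0, 0]}, {"spin": 0, "grip": 0.95, "slide": [0, 0, 0]}, {"spin": 0, "grip": 0.95, "slide": [0, 0, 0]}, {"spin": 0, "grip": 0.95, "slide": [0, 0, 0]}, {"spin": 0, "grip": 0.95, "slide": [0, 0, 0]}, {"spin": 0, "grip": 0.95, "slide": [0, 0, 0]}, {"spin": 0, "grip": 0.95, "slide": [0, 0, 0]}]}}

```text
time_s: 22.22
ee_pos: [0.4627, 0.1514, 0.0059]
eef_rot: [-1.571, -0.0, -0.001]
force: [0.1, 0.1, 0.1]
grip_width: 0.0262
```

Request:
{"method": "step_arm", "body": {"plan": [{"spin": 0, "grip": 0.95, "slide": [0, -0.02, 0]}, {"spin": 0, "grip": 0.95, "slide": [0, -0.03, 0]}, {"spin": 0, "grip": 0.95, "slide": [0, -0.03, 0]}, {"spin": 0, "grip": 0.95, "slide": [0, -0.03, 0]}, {"spin": 0, "grip": 0.95, "slide": [0, -0.01, 0]}, {"spin": 0, "grip": 0.95, "slide": [0, 0, 0]}, {"spin": 0, "grip": 0.95, "slide": [0, 0, 0]}]}}

```text
time_s: 22.8
ee_pos: [0.4624, 0.1513, 0.1251]
eef_rot: [-1.571, 0.0, -0.001]
force: [0.2, -0.1, -1.6]
grip_width: 0.0261
```

```bash
python3 look.py p7 .463 .151 .11; python3 ov.py p7 flange $(python3 -c "
from station import get_obs
p=get_obs()['ee_pos'];print(p[0],p[1],p[2]-.0065)")
```

```text
[0.46237458 0.15133944 0.12513459] [-1.57089340e+00  3.67121338e-04 -7.81765832e-04] [ 0.2 -0.1 -1.6] 0.026074312887597244
scene crop origin 224 98
top crop origin 113 197
```

View pics/p7_scene_ov.png

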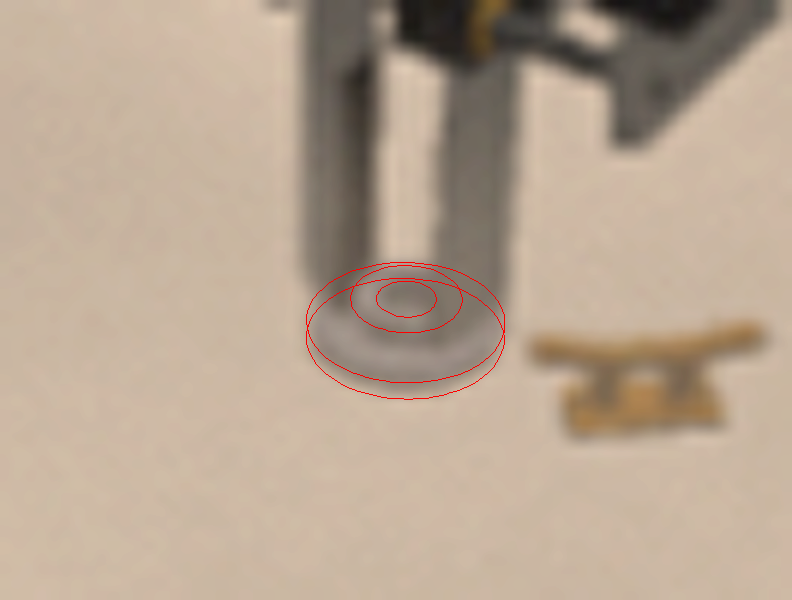

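View pics/p7_top_ov.png

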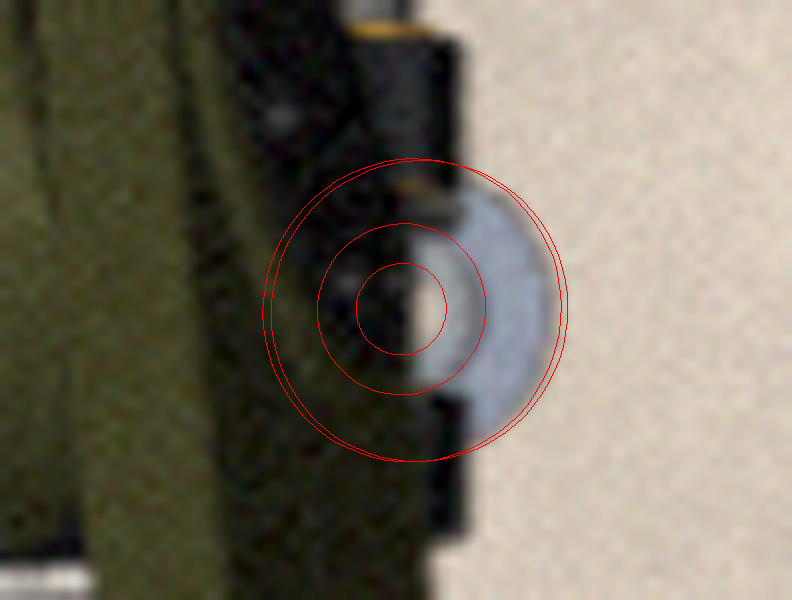

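Request:
{"method": "step_arm", "body": {"plan": [{"spin": 0, "grip": 0.95, "slide": [0.004, 0, -0.02]}, {"spin": 0, "grip": 0.95, "slide": [0.0078, 0, -0.039]}, {"spin": 0, "grip": 0.95, "slide": [0.0078, 0, -0.039]}, {"spin": 0, "grip": 0.95, "slide": [0.0078, 0, -0.039]}, {"spin": 0, "grip": 0.95, "slide": [0.0078, 0, -0.039]}, {"spin": 0, "grip": 0.95, "slide": [0.0078, 0, -0.039]}, {"spin": 0, "grip": 0.95, "slide": [0.0078, 0, -0.039]}, {"spin": 0, "grip": 0.95, "slide": [0.0078, 0, -0.039]}, {"spin": 0, "grip": 0.95, "slide": [0.0078, 0, -0.039]}, {"spin": 0, "grip": 0.95, "slide": [0.0078, 0, -0.039]}, {"spin": 0, "grip": 0.95, "slide": [0.0078, 0, -0.039]}, {"spin": 0, "grip": 0.95, "slide": [0.0078, 0, -0.039]}, {"spin": 0, "grip": 0.95, "slide": [0.0078, 0, -0.039]}, {"spin": 0, "grip": 0.95, "slide": [0.0085, 0, -0.031]}, {"spin": 0, "grip": 0.95, "slide": [0.001, 0, -0.0145]}, {"spin": 0, "grip": 0.95, "slide": [0, 0, 0]}, {"spin": 0, "grip": 0.95, "slide": [0, 0, 0]}, {"spin": 0, "grip": 0.95, "slide": [0, 0, 0]}]}}

```text
time_s: 24.4
ee_pos: [0.5691, -0.3811, 0.1246]
eef_rot: [-1.569, 0.002, -0.0]
force: [-0.4, 0.3, -0.6]
grip_width: 0.0265
```

```bash
python3 look.py p8 .569 -.381 .11; python3 ov.py p8 flange $(python3 -c "
from station import get_obs
p=get_obs()['ee_pos'];print(p[0],p[1],p[2]-.0065)")
```

```text
[ 0.56908824 -0.38109791  0.12457429] [-1.56941484e+00  1.63439716e-03 -3.01680228e-04] [-0.4  0.3 -0.6] 0.026478771861882536
scene crop origin 129 244
top crop origin 375 138
```

View pics/p8_scene_ov.png

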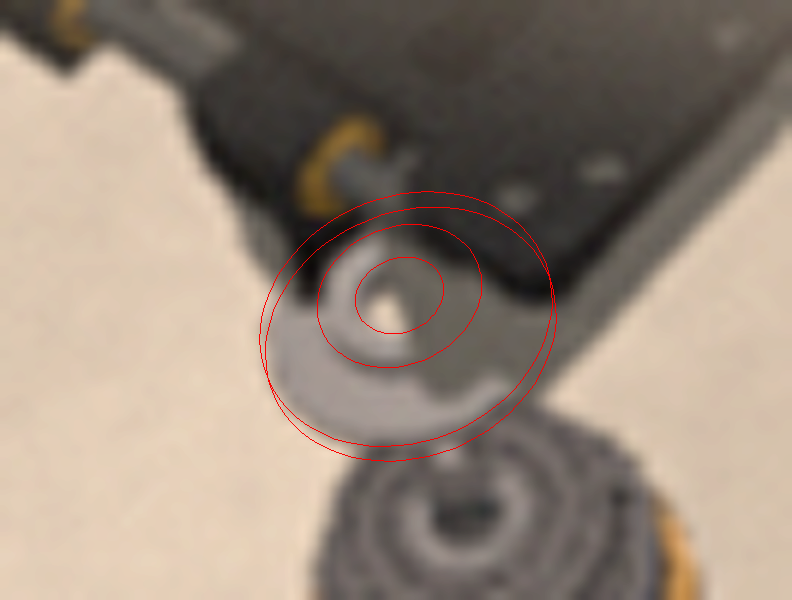

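View pics/p8_top_ov.png

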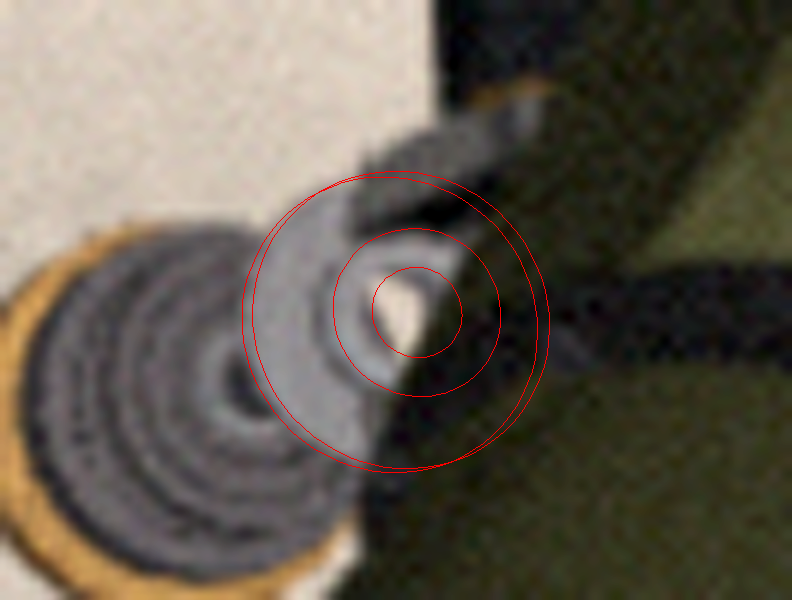

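Request:
{"method": "step_arm", "body": {"plan": [{"spin": 0, "grip": 0.95, "slide": [0.0005, 0.015, -0.0008]}, {"spin": 0, "grip": 0.95, "slide": [0, 0.013, 0]}, {"spin": 0, "grip": 0.95, "slide": [0, 0.008, 0]}, {"spin": 0, "grip": 0.95, "slide": [0, 0.006, 0]}, {"spin": 0, "grip": 0.95, "slide": [0, 0.006, 0]}, {"spin": 0, "grip": 0.95, "slide": [0, 0.006, 0]}, {"spin": 0, "grip": 0.95, "slide": [0, 0, 0]}, {"spin": 0, "grip": 0.95, "slide": [0, 0, 0]}]}}

```text
time_s: 25.17
ee_pos: [0.5698, -0.383, 0.0719]
eef_rot: [-1.571, 0.0, -0.001]
force: [-0.1, 0.1, -1.2]
grip_width: 0.0262
```

Request:
{"method": "step_arm", "body": {"plan": [{"spin": 0, "grip": 0.95, "slide": [0, 0.005, 0.0003]}, {"spin": 0, "grip": 0.95, "slide": [0, 0.004, 0]}, {"spin": 0, "grip": 0.95, "slide": [0, 0.0015, 0]}, {"spin": 0, "grip": 0.95, "slide": [0, 0, 0]}, {"spin": 0, "grip": 0.95, "slide": [0, 0, 0]}]}}

```text
time_s: 25.58
ee_pos: [0.5698, -0.3827, 0.0614]
eef_rot: [-1.571, 0.0, -0.001]
force: [0.2, 0.2, -1.5]
grip_width: 0.0262
```

Request:
{"method": "step_arm", "body": {"plan": [{"spin": 0, "grip": 0.95, "slide": [0, 0.001, 0]}, {"spin": 0, "grip": 0.95, "slide": [0, 0, 0]}, {"spin": 0, "grip": -0.1, "slide": [0, 0, 0]}, {"spin": 0, "grip": -0.1, "slide": [0, 0, 0]}, {"spin": 0, "grip": -0.1, "slide": [0, 0, 0]}, {"spin": 0, "grip": -0.1, "slide": [0, 0, 0]}, {"spin": 0, "grip": -0.1, "slide": [0, 0, 0]}]}}

```text
time_s: 26.17
ee_pos: [0.5699, -0.3827, 0.0605]
eef_rot: [-1.571, -0.0, -0.001]
force: [0.3, 0.3, 0.2]
grip_width: 0.0515
```

Request:
{"method": "step_arm", "body": {"plan": [{"spin": 0, "grip": -0.1, "slide": [0, -0.02, 0]}, {"spin": 0, "grip": -0.1, "slide": [0, -0.03, 0]}, {"spin": 0, "grip": -0.1, "slide": [0, -0.01, 0]}, {"spin": 0, "grip": -0.4, "slide": [0.003, 0, 0.02]}, {"spin": 0, "grip": -0.4, "slide": [0.006, 0, 0.038]}, {"spin": 0, "grip": -0.4, "slide": [0.006, 0, 0.038]}, {"spin": 0, "grip": -0.4, "slide": [0.006, 0, 0.038]}, {"spin": 0, "grip": -0.4, "slide": [0.006, 0, 0.038]}, {"spin": 0, "grip": -0.4, "slide": [0.006, 0, 0.038]}, {"spin": 0, "grip": -0.4, "slide": [0.006, 0, 0.038]}, {"spin": 0, "grip": -0.4, "slide": [0.004, 0, 0.038]}, {"spin": 0, "grip": -0.4, "slide": [0.003, 0, 0.0205]}, {"spin": 0, "grip": -0.4, "slide": [0, 0, 0]}, {"spin": 0, "grip": -0.4, "slide": [0, 0, 0]}]}}

```text
time_s: 27.33
ee_pos: [0.6162, -0.0755, 0.1203]
eef_rot: [-1.571, -0.0, 0.001]
force: [0.5, -0.3, 0.3]
grip_width: 0.0657
```

```bash
python3 look.py p9 .569 -.381 .05; python3 ov.py p9 flange .5692 -.3810 .054
```

```text
[ 0.61615366 -0.07545836  0.12029338] [-1.57093872e+00 -3.05860131e-05  1.14605665e-03] [ 0.5 -0.3  0.3] 0.06572625589291103
scene crop origin 133 258
top crop origin 365 142
```

View pics/p9_scene_ov.png

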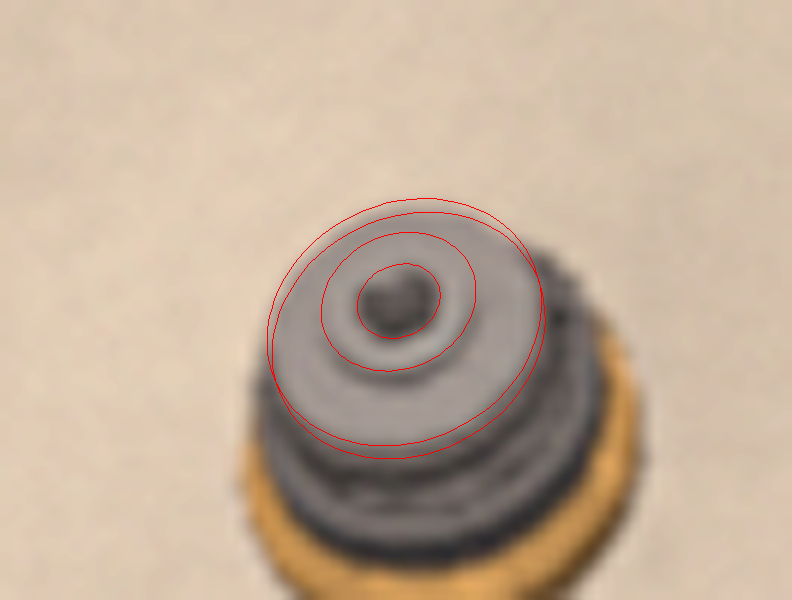

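View pics/p9_top_ov.png

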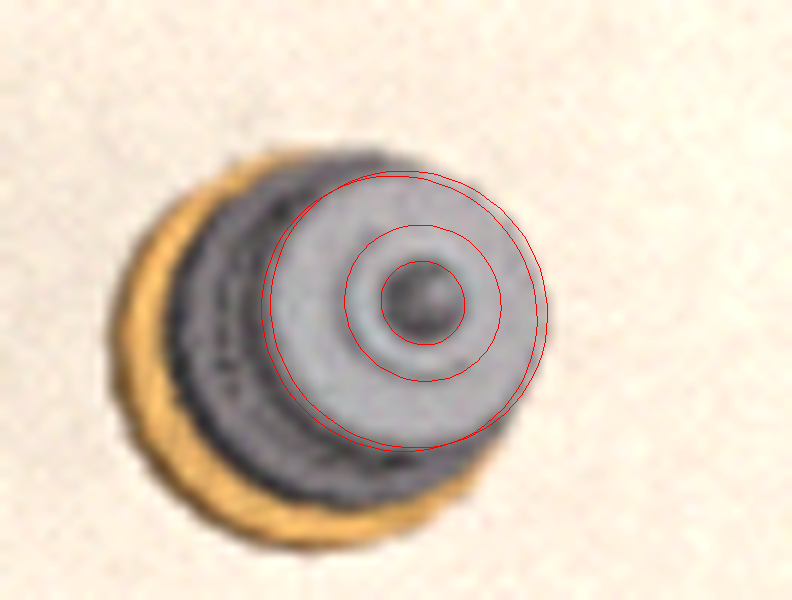

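The flange is seated flat with its boss up, on the 54 mm model in both views. Now the small wheel, the dark disc at (263,159).

Request:
{"method": "step_arm", "body": {"force": 15, "plan": [{"spin": 0, "grip": -0.4, "slide": [-0.0005, 0.02, -0.0004]}, {"spin": 0, "grip": -0.4, "slide": [0, 0.03, 0]}, {"spin": 0, "grip": -0.4, "slide": [0, 0.03, 0]}, {"spin": 0, "grip": -0.4, "slide": [0, 0.025, 0]}, {"spin": 0, "grip": -0.4, "slide": [0, 0.011, 0]}, {"spin": 0, "grip": -0.4, "slide": [0, 0, 0]}, {"spin": 0, "grip": -0.4, "slide": [0, 0, 0]}, {"spin": 0, "grip": -0.4, "slide": [0, 0, 0]}]}}

```text
time_s: 28.1
ee_pos: [0.6162, -0.0773, 0.0056]
eef_rot: [-1.571, -0.002, -0.002]
force: [0.2, 1.1, 0.7]
grip_width: 0.0659
```

Request:
{"method": "step_arm", "body": {"plan": [{"spin": 0, "grip": 0.95, "slide": [0, 0, 0]}, {"spin": 0, "grip": 0.95, "slide": [0, 0, 0]}, {"spin": 0, "grip": 0.95, "slide": [0, 0, 0]}, {"spin": 0, "grip": 0.95, "slide": [0, 0, 0]}, {"spin": 0, "grip": 0.95, "slide": [0, 0, 0]}, {"spin": 0, "grip": 0.95, "slide": [0, 0, 0]}, {"spin": 0, "grip": 0.95, "slide": [0, 0, 0]}, {"spin": 0, "grip": 0.95, "slide": [0, 0, 0]}]}}

```text
time_s: 28.77
ee_pos: [0.6157, -0.0766, 0.0048]
eef_rot: [-1.571, -0.0, -0.001]
force: [-1.3, 0.1, 5.5]
grip_width: 0.0409
```

Request:
{"method": "step_arm", "body": {"plan": [{"spin": 0, "grip": 0.95, "slide": [0, -0.02, 0]}, {"spin": 0, "grip": 0.95, "slide": [0, -0.03, 0]}, {"spin": 0, "grip": 0.95, "slide": [0, -0.03, 0]}, {"spin": 0, "grip": 0.95, "slide": [0, -0.03, 0]}, {"spin": 0, "grip": 0.95, "slide": [0, -0.01, 0.02]}, {"spin": 0, "grip": 0.95, "slide": [-0.001, 0, 0.038]}, {"spin": 0, "grip": 0.95, "slide": [-0.001, 0, 0.038]}, {"spin": 0, "grip": 0.95, "slide": [-0.001, 0, 0.038]}, {"spin": 0, "grip": 0.95, "slide": [-0.001, 0, 0.038]}, {"spin": 0, "grip": 0.95, "slide": [-0.001, 0, 0.038]}, {"spin": 0, "grip": 0.95, "slide": [0, 0, 0.038]}, {"spin": 0, "grip": 0.95, "slide": [0, 0, 0.03]}, {"spin": 0, "grip": 0.95, "slide": [0, 0, 0.0195]}, {"spin": 0, "grip": 0.95, "slide": [0, 0, 0]}, {"spin": 0, "grip": 0.95, "slide": [0, 0, 0]}, {"spin": 0, "grip": 0.95, "slide": [0, 0, 0]}]}}

```text
time_s: 30.1
ee_pos: [0.6108, 0.2201, 0.1241]
eef_rot: [-1.571, 0.001, -0.001]
force: [0.9, -0.3, -0.1]
grip_width: 0.0409
```

```bash
python3 look.py q1 .611 .221 .11; python3 ov.py q1 wheel_small $(python3 -c "
from station import get_obs
p=get_obs()['ee_pos'];print(p[0],p[1]+.0005,p[2]-.005)")
```

```text
[0.61078154 0.22008292 0.12410967] [-1.57115936e+00  5.26877081e-04 -1.17109251e-03] [ 0.9 -0.3 -0.1] 0.04093911806344978
scene crop origin 278 104
top crop origin 79 126
```

View pics/q1_scene_ov.png

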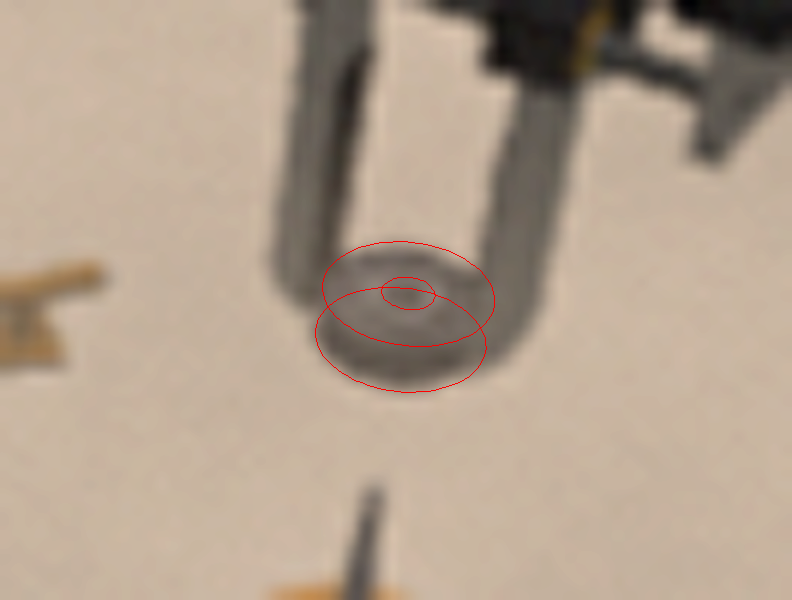

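View pics/q1_top_ov.png

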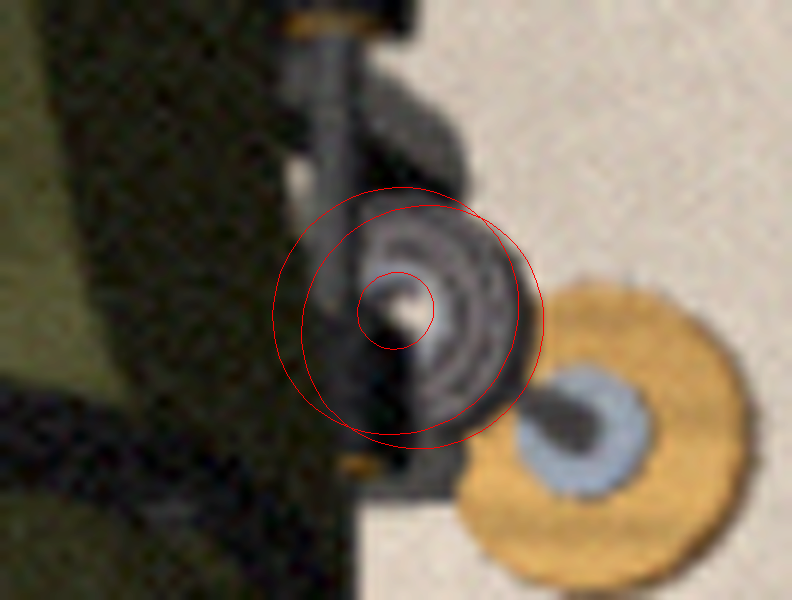

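Request:
{"method": "step_arm", "body": {"plan": [{"spin": 0, "grip": 0.95, "slide": [0, 0.015, 0.001]}, {"spin": 0, "grip": 0.95, "slide": [0, 0.015, 0]}, {"spin": 0, "grip": 0.95, "slide": [0, 0.01, 0]}, {"spin": 0, "grip": 0.95, "slide": [0, 0.007, 0]}, {"spin": 0, "grip": 0.95, "slide": [0, 0.006, 0]}, {"spin": 0, "grip": 0.95, "slide": [0, 0.006, 0]}, {"spin": 0, "grip": 0.95, "slide": [0, 0, 0]}, {"spin": 0, "grip": 0.95, "slide": [0, 0, 0]}]}}

```text
time_s: 30.87
ee_pos: [0.6109, 0.2218, 0.0655]
eef_rot: [-1.571, 0.0, -0.001]
force: [0.7, 0.1, -0.6]
grip_width: 0.0408
```

```bash
python3 look.py q2 .611 .221 .06; python3 ov.py q2 wheel_small $(python3 -c "
from station import get_obs
p=get_obs()['ee_pos'];print(p[0],p[1]+.0005,p[2]-.005)")
```

```text
[0.61087685 0.22183851 0.06554665] [-1.57079173e+00  1.34261986e-05 -8.61445333e-04] [ 0.7  0.1 -0.6] 0.040820793773010025
scene crop origin 276 116
top crop origin 87 130
```

View pics/q2_scene_ov.png

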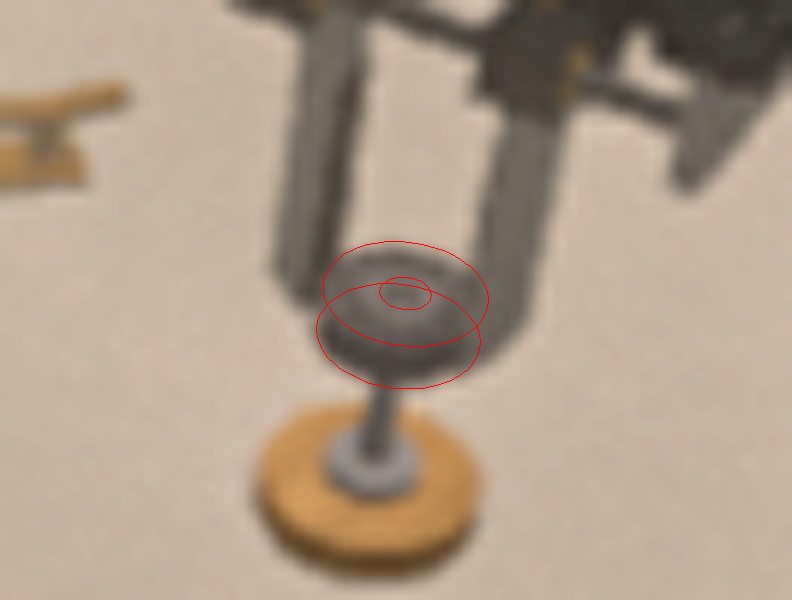

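View pics/q2_top_ov.png

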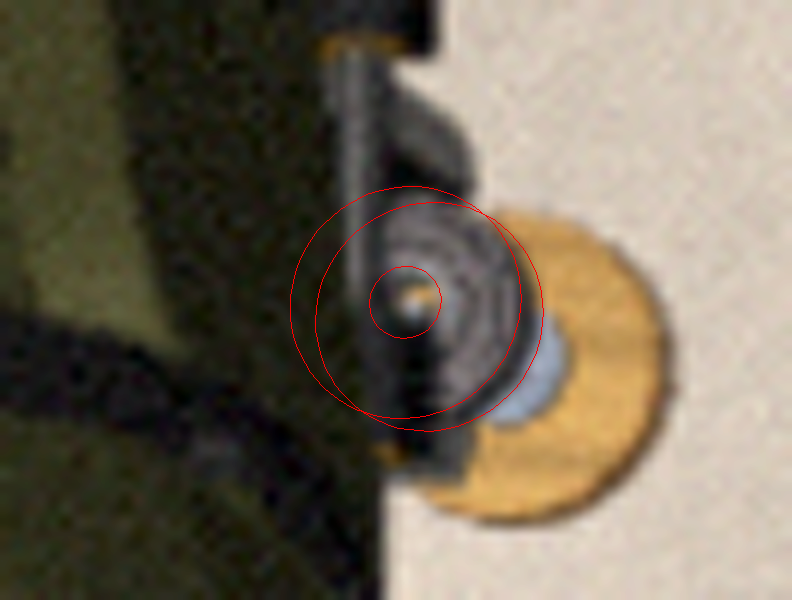

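Request:
{"method": "step_arm", "body": {"plan": [{"spin": 0, "grip": 0.95, "slide": [-0.0001, 0.008, -0.0008]}, {"spin": 0, "grip": 0.95, "slide": [0, 0.008, 0]}, {"spin": 0, "grip": 0.95, "slide": [0, 0.006, 0]}, {"spin": 0, "grip": 0.95, "slide": [0, 0, 0]}, {"spin": 0, "grip": 0.95, "slide": [0, 0, 0]}]}}

```text
time_s: 31.38
ee_pos: [0.6104, 0.221, 0.0428]
eef_rot: [-1.571, 0.001, -0.001]
force: [0.0, -0.3, 0.5]
grip_width: 0.0407
```

Request:
{"method": "step_arm", "body": {"plan": [{"spin": 0, "grip": 0.95, "slide": [0, 0.005, 0]}, {"spin": 0, "grip": 0.95, "slide": [0, 0.005, 0]}, {"spin": 0, "grip": 0.95, "slide": [0, 0.003, 0]}, {"spin": 0, "grip": 0.95, "slide": [0, 0, 0]}, {"spin": 0, "grip": 0.95, "slide": [0, 0, 0]}]}}

```text
time_s: 31.8
ee_pos: [0.6106, 0.221, 0.0302]
eef_rot: [-1.571, 0.0, -0.001]
force: [0.4, -0.2, 0.9]
grip_width: 0.0405
```

Request:
{"method": "step_arm", "body": {"plan": [{"spin": 0, "grip": 0.95, "slide": [0, 0.0035, 0]}, {"spin": 0, "grip": 0.95, "slide": [0, 0, 0]}, {"spin": 0, "grip": 0.95, "slide": [0, 0, 0]}]}}

```text
time_s: 32.05
ee_pos: [0.6106, 0.2211, 0.0268]
eef_rot: [-1.571, 0.0, -0.001]
force: [-0.3, -0.2, -0.8]
grip_width: 0.0409
```

Request:
{"method": "step_arm", "body": {"plan": [{"spin": 0, "grip": -0.4, "slide": [0, 0, 0]}, {"spin": 0, "grip": -0.4, "slide": [0, 0, 0]}, {"spin": 0, "grip": -0.4, "slide": [0, 0, 0]}, {"spin": 0, "grip": -0.4, "slide": [0, 0, 0]}, {"spin": 0, "grip": -0.4, "slide": [0, 0, 0]}, {"spin": 0, "grip": -0.4, "slide": [0, -0.02, 0]}, {"spin": 0, "grip": -0.4, "slide": [0, -0.03, 0]}, {"spin": 0, "grip": -0.4, "slide": [0, -0.035, 0]}, {"spin": 0, "grip": -0.4, "slide": [0, -0.035, 0]}, {"spin": 0, "grip": -0.4, "slide": [-0.02, -0.02, -0.02]}, {"spin": 0, "grip": -0.4, "slide": [-0.025, 0, -0.03]}, {"spin": 0, "grip": -0.4, "slide": [-0.025, 0, -0.035]}, {"spin": 0, "grip": -0.4, "slide": [-0.025, 0, -0.035]}, {"spin": 0, "grip": -0.4, "slide": [-0.025, 0, -0.035]}, {"spin": 0, "grip": -0.4, "slide": [-0.015, 0, -0.025]}, {"spin": 0, "grip": -0.4, "slide": [0, 0, 0]}, {"spin": 0, "grip": -0.4, "slide": [0, 0, 0]}]}}

```text
time_s: 33.47
ee_pos: [0.4779, 0.0437, 0.1676]
eef_rot: [-1.571, -0.001, -0.003]
force: [-0.9, 0.4, 0.0]
grip_width: 0.0659
```

```bash
python3 look.py q3 .611 .221 .04; python3 ov.py q3 wheel_small .6103 .2217 .020
```

```text
[0.47786414 0.04371863 0.16759247] [-1.57069609e+00 -1.21670082e-03 -2.83935778e-03] [-0.9  0.4  0. ] 0.06592393848199886
scene crop origin 275 121
top crop origin 89 132
```

View pics/q3_scene_ov.png

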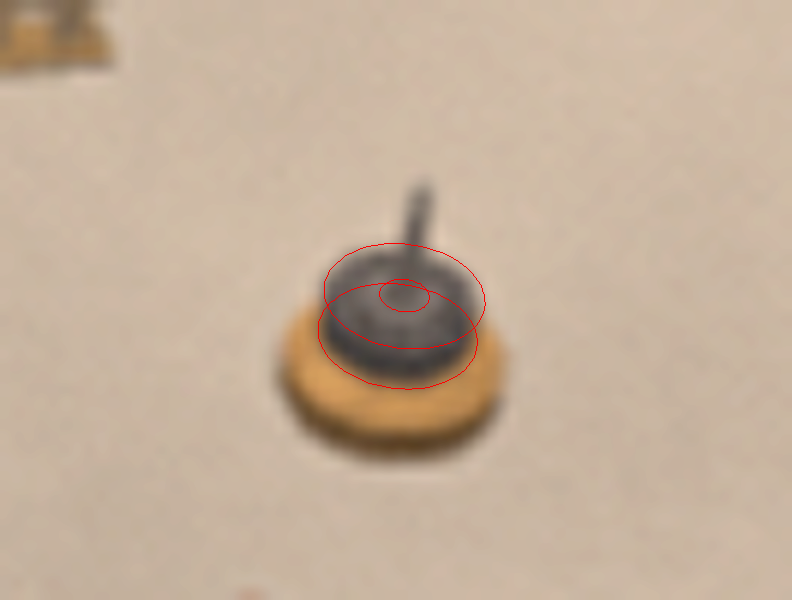

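View pics/q3_top_ov.png

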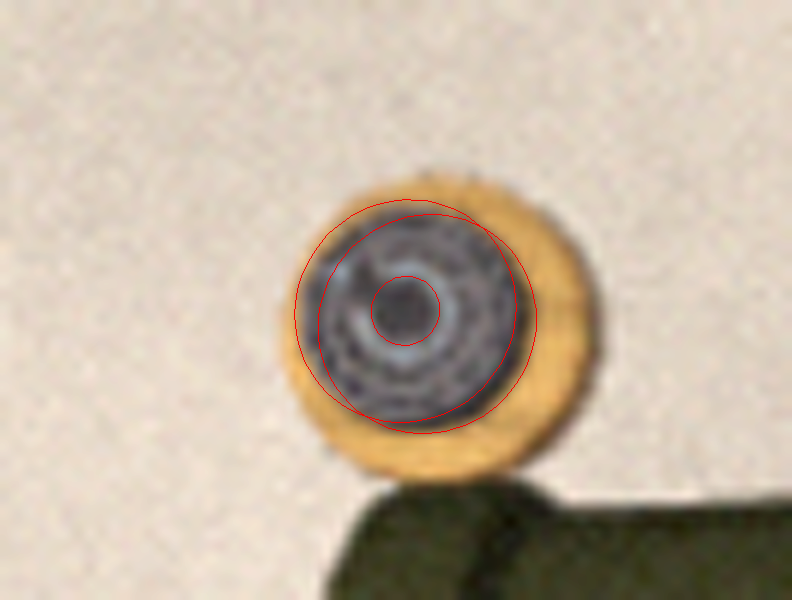

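View pics/q3_top_full.png

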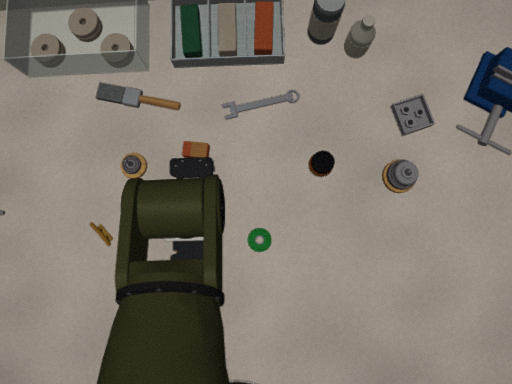

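All five are in place, and the jar (321,163), cleat (101,233) and bar (196,150) are where they were. The arm is clear.

```bash
python3 -c "
from station import hand_in
print(hand_in())"
```

```text
the job is handed in; nothing more can be done
None
```

Both arbors are made up and the job is handed in, at about 33.5 s of the 118 s. The hand-in gave no verdict.

- **Straight arbor:** from the collar up it carries the large wheel, the grey spacer, the middle wheel and the flange with its boss up. The green look-alikes were left alone.
- **Tapered spindle:** it carries the small wheel.
- **Checks:** after each release I compared camera views with models drawn at 20, 36, 44 and 54 mm on the arbor and 20 mm on the spindle. Each part showed flat and centred to about a pixel (1–2 mm). I saw no jamming force during any descent.
- **Other items:** the last top picture shows the jar, cleat and compound bar in their first places. The gripper was open and clear of everything.
- **Mismatches:** the wheels' outlines came out about 1 px smaller than the plain-cylinder models, which I put down to bevelled edges. The gripper read 26.2 mm on the flange's 28 mm boss, but the grip held.

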